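# Fill and cap the leaning parts canister

### The arm

A 6-joint arm with a two-finger parallel gripper is mounted at the origin on the work surface. World frame = base frame: x ahead of the robot, y to its left, z up, the work surface at z = 0. Lengths are in m, angles in degrees, forces in N, time in s.
With the tool pointing down it reaches from about 0.25 to 0.725 m from the base axis. Payload 9.7 kg.
Tool frame: the origin (TCP) lies where the fingers leave the gripper's body, on its centre line; the fingertips stand 73 mm ahead of it and the grasp point (between the pads) lies 54 mm ahead of it; y points along the fingers, x is the direction in which the jaws open and shut, and the axes are right-handed (so a half turn about y gives the same grasp; the last joint's range is limited). The gripper opens to 85 mm and grips with 20 to 120 N. Pads are 22 mm wide; open, the fingers measure 114 mm over their backs; the gripper's body (76 mm by 85 mm) begins 54 mm behind the grasp point. The pads swing forward as they close: fully open they stand 13 mm farther back than shut.
Start: joints at [77.12, 4.979, 10.078, 95.1, 0, 90], TCP at [0.123, 0.536, 0.304] pointing down, gripper open.
Joint ranges: [-179.16, 179.16], [-48.56, 103.87], [-65.8, 70.77], [-126.05, 130.52], [-82.76, 87.17], [-180, 180]. Speed limits (degrees/s): [127.2, 127.2, 147.25, 180, 180, 180].

### API

Orientations are given as [roll, pitch, yaw] about the fixed x, y, z axes, in that order (R = Rz(yaw) Ry(pitch) Rx(roll)).
In Python, from workcell import sensors, imaging, bot, models gives the robot as it stands.
- The arm moves only by the tool arm_command, never from a script. Its argument "rows" is one flat list of numbers, 7 for each row, row after row: the shift along the tool's x, y, z in cm, then the turn, a rotation vector about the tool's x, y, z in degrees, then the gripper's target within -1 to 1 (fully open at 1, half-way at 0, shut at -1). A call has 1 to 12 rows; each row is the pose to reach, as a shift and turn from the pose commanded when the call began, along the tool's axes at that moment; what a row does not reach only later rows make up. A row lasts 1/12 s, in which the tool goes at most 41.7 mm and 7.16 degrees, less where a joint would pass 70% of its speed; a pose out of reach is approached as far as the arm can. A call with a gripper value outside its range is refused whole. The fingers move at their own pace and stop on an object; "force" is the grip in N (left out, the last holds). Time passes only in rows, so rows that repeat a pose let the fingers close. It gives the time, the measured TCP pose, the force and the opening at its end, in the units of the state.
- sensors.get_obs(): the state, without advancing time (a new reading comes with each control period).
- imaging.camera(name): name is "scene" or "top" or "wrist"; returns a dict with "pixels" (384x512x3 uint8, blue, green, red), "z_map" (384x512 float32, m along the optical axis (not along the pixel's ray), 0 where there is no reading), "camera_matrix" (3x3 intrinsics, pixels), "world_from_camera" (4x4, takes a point from camera to world coordinates). Camera axes: x right, y up, looking along -z (the intrinsics and any distortion apply to the point x, -y, -z); pixel columns grow to the right and rows downward; lengths in m; the calibration is good to about 2 mm. A picture is of the moment at which its call begins.
- bot.job_done(): hands the job in, once; it reports no verdict.
Trained networks look in the newest picture that a camera, given by its name, has taken for a name from the list of things; names that differ only in an ending like _2 or _b are one class to them, and where a whole thing is asked for, a point or a joint stands for the part that bears it (a point fixed in the world has none). Each returns a list of dicts, best first, with "conf" (0 to 1); they miss things now and then, are a little off and sometimes report something else, mostly with a low value. They report only what shows in the picture. A call takes as long as a camera call. They do not tell look-alikes from the thing itself.
- models.search_frame(thing, camera): "extent" ([centre column, centre row, width, height] in pixels, round what is visible of it).
- models.spot_point(thing, camera): "location" ([column, row] in pixels: a listed point, or the origin of a listed thing).
The state is a dict: "time": time; "q": joint angles; "qd": joint speeds; "joint_efforts": joint torques, N m; "ee_pos": TCP position; "tcp_rot": TCP orientation; "wrist_force": force on the tool from outside, world axes, zero at the start; "torque": the same for the moment, N m; "opening": finger opening in m.
Only numpy, scipy, OpenCV 4.12 (cv2) and the standard library are available. Lean on these libraries where they do the work, as an engineer would, in place of code of your own. Each camera call takes 0.05 s, during which the arm holds its last target.

### The job

With the scoop, take at least two red ball knobs from the blue bin and tip them into the clear leaning canister, then stand the scoop upright on the table and let go of it. Close the canister with the yellow-handled cap: lugs into the notches, push it fully down against the spring and give it a quarter-turn clockwise until it locks, then let go. Leave the other things on the table where they are.

Things in the scene. Friction and masses are not known exactly. Their poses are not given: they have to be found in the camera images.
- bin_rear (a point): Blue stock bin, fixed, open above, yaw within 0.2 rad. This point: on its floor's centre line at the foot of the upright rear wall, the end nearer the robot. Inside 64 wide; the flat floor is 165 long from bin_rear to bin_front and falls 8 degrees that way, so the balls lie at the low end. Side walls rise 50 above the floor, rear wall 57.
- bin_front (a point): On the bin floor's centre line at its low end, at the foot of the front wall, which leans outward 45 degrees from upright and ends 45 above the floor. bin_rear to bin_front is the bin's direction and slope.
- scoop: Loose aluminium scoop, 0.12 kg, flat underside on the table, upright black handle, yaw within 0.3 rad. Origin: on the underside below the handle's axis; x to the open front lip, z up the handle. Handle 20 (x) by 16 (y), top 108 up; grip across y about 87 up. Underside from x = -12 to the lip at x = 72, 56 wide, 2 thick.
- scoop_pan (a point): Middle of the scoop's pan, at x = 40, y = 0, z = 13 in the scoop's frame. The pan's side walls are 29 tall and 52 apart inside, its back wall at x = 10 is 41 tall; front and top are open.
- canister_mid (a point): Middle of the inside of the clear canister (fixed; 86 across, 100 deep inside), on its axis 55 below the collar's top face. It leans 28 degrees towards the robot, yaw within 0.25 rad, between two low grey cheeks.
- mouth: Aluminium bayonet collar on the canister, fixed. Origin: centre of its top face, 131 above the table; z outward along the canister's axis (28 degrees from vertical, towards the robot). Plate 5 thick, 100 across, opening 66 across. Two notches 22 wide, reaching 42 from the axis, along +x and -x (yellow dots); lugs lock along +y and -y (red bars).
- seal (a joint): Sprung ring under the collar plate; value = m pushed in, 0 free (top 6 mm below the collar face), 0.004 cap locked, 0.0105 cap fully down. Resists 3 N at first, 9.5 N at 0.0105. Ridges 4 mm high guard the locked place: keep the cap fully down while turning 90 degrees clockwise seen from outside. Stops about 4 degrees beyond, and against turning the other way.
- cap: Loose bayonet cap, grey, 0.15 kg, standing on its plug, any yaw. Origin: centre of underside, z up. Plug 62 across, z 0 to 16.5; two lugs along +x and -x, 14 wide, z 0 to 5, reaching 39 from the axis; flange 94 across, z 16.5 to 22.5; yellow grip bar along x, 58 long, 18 thick, z 22.5 to 58.5. Half-turn symmetric.
- cap_grip (a point): On the cap's axis, 45 above its underside: the height to grip the bar across its 18 mm. Cap's underside below the collar face: 6 resting unpressed with lugs in the notches, 16.5 fully down (flange on collar), 10 locked (the seal lifts it when let go).
- ball1: Red ball knob, a smooth plastic ball 24 across, about 15 g, one of five in the blue bin. Origin at its centre.
- ball2: Red ball knob, a smooth plastic ball 24 across, about 15 g, one of five in the blue bin. Origin at its centre.
- ball3: Red ball knob, a smooth plastic ball 24 across, about 15 g, one of five in the blue bin. Origin at its centre.
- ball4: Red ball knob, a smooth plastic ball 24 across, about 15 g, one of five in the blue bin. Origin at its centre.
- ball5: Red ball knob, a smooth plastic ball 24 across, about 15 g, one of five in the blue bin. Origin at its centre.
- carton: Bystander: closed cardboard carton 60 x 45 x 50, at the far side. Leave it in place.
- jar: Bystander: amber glass jar with white cap, 60 across, 75 tall. Leave it in place.
- screwdriver: Bystander: screwdriver lying flat on the table at the far side, along its x axis. Leave it in place.
- tape: Bystander: green plastic ring (roll) 76 across, 24 high, lying flat. Leave it in place.
- cup: Bystander: small steel cup 64 across, 50 tall, at the far side. Leave it in place.
- bracket: Bystander: small steel angle bracket 60 x 30, 40 high, between robot and canister. Leave it in place.
Things that resemble listed ones, but are neither listed nor needed, are in the scene too. Leave any green or turquoise look-alike of the scoop alone.

How it is judged:
By the outcome, as a careful person would: the job done as asked, in the order asked, and still so for the second after the job is handed in, with the robot touching nothing.
It also fails if it takes over 72 s, if anything falls off the work surface, if the arm or the gripper's body presses on something with over 40 N, if the wrist force passes 120 N, or if a joint passes its speed limit or range.

## Working session

There is one attempt and no reset: what is moved stays moved. The work goes in short steps, Python scripts to look and compute and a tool call to move; the robot and the scene stay as the last step left them, time stands still between calls to the robot, and variables do not carry over. Pictures are saved under pics/ and viewed, and the job is handed in when it is done.

Besides the shell and the picture viewer there is one more tool, called after ">>>" as a command line: name --argument value ..., lists and objects as JSON in quotes. arm_command: Moves the arm, as the interface text tells. Its arguments: {"type":"object","properties":{"rows":{"type":"array","items":{"type":"number"}},"force":{"type":"number"}},"required":["rows"]}

```bash
ls -la; mkdir -p pics; python3 - <<'E'
from workcell import sensors, imaging, bot, models
import cv2
print(sensors.get_obs())
for n in ["scene","top","wrist"]:
    c=imaging.camera(n); cv2.imwrite(f"pics/a_{n}.png",c["pixels"]); print(n,c["camera_matrix"].tolist(),c["world_from_camera"].round(3).tolist())
E
```

```text
total 12
drwxr-xr-x  3 agent agent 4096 Dec  7 14:00 .
drwxr-xr-x 23 root  root  4096 Dec  7 14:00 ..
drwxr-xr-x  2 agent agent 4096 Dec  7 14:00 pics
{'time': 0.0, 'q': array([ 7.71215832e+01,  5.01083050e+00,  1.00335293e+01,  9.51010148e+01,
       -7.20045524e-04,  9.00010135e+01]), 'qd': array([-0.00370501, -0.05255909,  0.07312484,  0.07494337, -0.09802222,
       -0.00113818]), 'joint_efforts': array([ 2.11772473e-03, -5.20382309e+01,  4.64808798e+01,  1.59733160e-02,
        1.73679173e-04,  6.67503983e-06]), 'ee_pos': array([0.12255543, 0.53602093, 0.30317732]), 'tcp_rot': array([-9.00007214e+01,  7.83160626e-02,  7.71205697e+01]), 'wrist_force': array([0.35205501, 0.46294788, 0.40545273]), 'torque': array([ 0.01209269, -0.02240535,  0.03565336]), 'opening': 0.08550600518970097}
scene [[351.78287417900924, 0.0, 250.96423670616596], [0.0, 351.78287417900924, 191.0424149058154], [0.0, 0.0, 1.0]] [[-0.86, -0.362, 0.36, 0.881], [0.511, -0.603, 0.612, 0.561], [-0.004, 0.71, 0.704, 0.743], [0.0, 0.0, 0.0, 1.0]]
top [[377.17761797787057, 0.0, 256.8679201430065], [0.0, 377.17761797787057, 193.45677550985138], [0.0, 0.0, 1.0]] [[0.028, 0.993, -0.116, 0.431], [-0.999, 0.033, 0.037, 0.018], [0.04, 0.114, 0.993, 1.073], [0.0, 0.0, 0.0, 1.0]]
wrist [[303.2816545846355, 0.0, 258.33125173649074], [0.0, 303.2816545846355, 194.840068841411], [0.0, 0.0, 1.0]] [[0.224, -0.939, -0.261, 0.056], [0.975, 0.216, 0.061, 0.551], [-0.001, -0.268, 0.963, 0.373], [0.0, 0.0, 0.0, 1.0]]
```

View pics/a_scene.png

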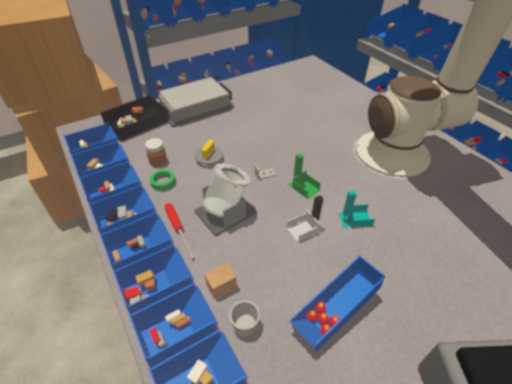

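View pics/a_top.png

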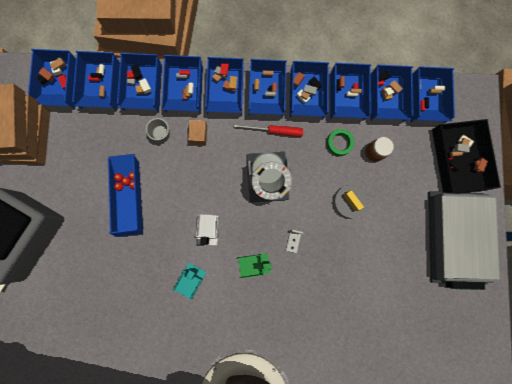

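View pics/a_wrist.png

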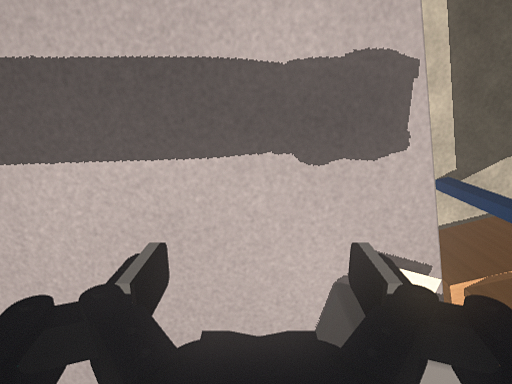

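The scene view shows the aluminium scoop at about (304,226) with a black handle, a green look-alike at (304,182) and a turquoise one at (355,212). The bin is at (338,303), the canister at (228,192) and the cap at (208,150). In the top view the same things are at (207,229), (255,265), (190,281), (125,195), (270,180) and (349,202).

```bash
cat > h.py <<'E'
from workcell import sensors, imaging, bot, models
import cv2, numpy as np
from scipy.spatial.transform import Rotation as R
def deproj(c,u,v,d):
    K=c["camera_matrix"]; T=c["world_from_camera"]
    u,v,d=map(np.asarray,(u,v,d))
    p=np.stack([(u-K[0,2])/K[0,0]*d,-(v-K[1,2])/K[1,1]*d,-d],-1)
    return p@T[:3,:3].T+T[:3,3]
def ray(c,u,v):
    o=c["world_from_camera"][:3,3]; d=deproj(c,u,v,1.0)-o; return o,d
def atz(c,u,v,z):
    o,d=ray(c,u,v); return o+d*(z-o[2])/d[2]
def proj(c,P):
    T=np.linalg.inv(c["world_from_camera"]); p=np.atleast_2d(P)@T[:3,:3].T+T[:3,3]
    K=c["camera_matrix"]; return np.stack([K[0,0]*p[:,0]/-p[:,2]+K[0,2],K[1,1]*(-p[:,1])/-p[:,2]+K[1,2]],-1)
def cloud(c):
    h,w=c["z_map"].shape; vv,uu=np.mgrid[:h,:w]; return deproj(c,uu,vv,c["z_map"])
def tri(r1,r2):
    (o1,d1),(o2,d2)=r1,r2; A=np.stack([d1,-d2],1); s=np.linalg.lstsq(A,o2-o1,rcond=None)[0]
    a,b=o1+s[0]*d1,o2+s[1]*d2; return (a+b)/2,np.linalg.norm(a-b)
E
python3 - <<'E'
from h import *
cs={n:imaging.camera(n) for n in("scene","top")}
for t in ["bin_rear","bin_front","scoop","scoop_pan","canister_mid","mouth","cap","cap_grip","ball1","bracket","jar","tape"]:
    r={}
    for n in cs:
        L=models.spot_point(t,n)[:6 if 'ball' in t or 'scoop' in t else 2]; r[n]=L
        print(t,n,[(np.round(l["location"],1).tolist(),round(l["conf"],2)) for l in L])
    if r["scene"] and r["top"]:
        p,g=tri(ray(cs["scene"],*r["scene"][0]["location"]),ray(cs["top"],*r["top"][0]["location"])); print("   tri",p.round(4),"gap",round(g,4))
cv2.imwrite("pics/b_sc.png",cv2.resize(cs["scene"]["pixels"][150:260,180:400],None,fx=3.5,fy=3.5,interpolation=cv2.INTER_CUBIC))
cv2.imwrite("pics/b_tp.png",cv2.resize(cs["top"]["pixels"][140:310,100:300],None,fx=3.5,fy=3.5,interpolation=cv2.INTER_CUBIC))
E
```

```text
bin_rear scene [([364.7, 274.5], 0.69)]
bin_rear top [([127.7, 232.5], 0.94)]
   tri [0.4361 0.3205 0.0449] gap 0.0072
bin_front scene [([314.8, 323.5], 0.93)]
bin_front top [([124.6, 174.9], 0.79)]
   tri [0.5956 0.3466 0.0216] gap 0.0076
scoop scene [([312.9, 224.0], 0.93), ([347.6, 216.8], 0.8), ([294.2, 178.1], 0.65)]
scoop top [([207.0, 238.1], 0.8), ([193.5, 267.5], 0.71), ([265.4, 261.0], 0.6), ([120.2, 177.1], 0.47)]
   tri [0.424  0.1152 0.0055] gap 0.0012
scoop_pan scene [([362.0, 213.8], 0.88), ([305.9, 183.2], 0.66), ([304.7, 229.0], 0.56)]
scoop_pan top [([188.6, 282.8], 0.75), ([208.6, 228.7], 0.72), ([133.3, 183.5], 0.6), ([249.1, 264.5], 0.58)]
   tri [0.299  0.1616 0.0201] gap 0.0099
canister_mid scene [([225.8, 189.6], 0.73)]
canister_mid top [([377.6, 151.8], 0.7), ([268.2, 172.1], 0.64)]
   tri [ 0.6086 -0.2733 -0.0119] gap 0.2467
mouth scene [([230.9, 174.1], 0.87)]
mouth top [([273.3, 183.1], 0.84)]
   tri [ 0.5723 -0.0603  0.1205] gap 0.0067
cap scene [([209.5, 157.7], 0.85)]
cap top [([349.4, 201.6], 0.59)]
   tri [ 0.5397 -0.2882  0.0035] gap 0.0011
cap_grip 
[... 173 characters left out ...]
[([311.7, 312.2], 0.68), ([318.5, 303.3], 0.63), ([320.1, 318.4], 0.54), ([333.0, 323.0], 0.51), ([324.8, 326.6], 0.39)]
ball1 top [([134.8, 176.7], 0.6), ([112.3, 184.6], 0.56), ([129.7, 177.8], 0.5), ([117.4, 176.5], 0.44), ([135.9, 183.4], 0.39)]
   tri [0.5887 0.3209 0.0217] gap 0.0
bracket scene [([265.4, 170.8], 0.63)]
bracket top [([198.7, 131.7], 0.7), ([295.8, 235.2], 0.66)]
   tri [0.6241 0.1301 0.3075] gap 0.0512
jar scene [([209.1, 158.4], 0.7), ([158.1, 160.4], 0.58)]
jar top [([374.2, 154.1], 0.72), ([128.8, 175.1], 0.57)]
   tri [ 0.6101 -0.2845  0.0701] gap 0.1443
tape scene [([163.8, 179.7], 0.89)]
tape top [([336.7, 143.0], 0.59)]
   tri [ 0.7094 -0.2486  0.0162] gap 0.0031
```

View pics/b_sc.png

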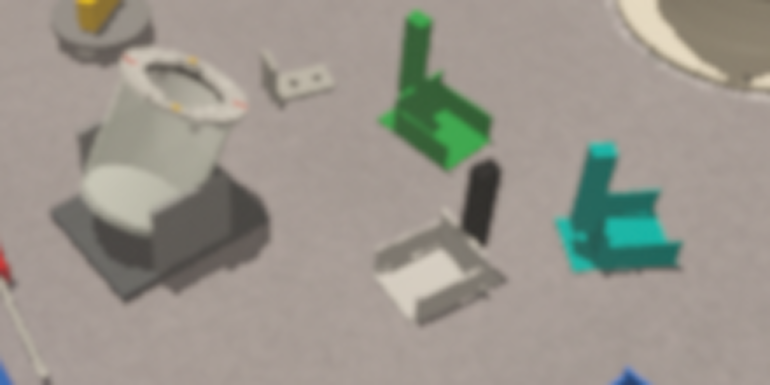

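View pics/b_tp.png

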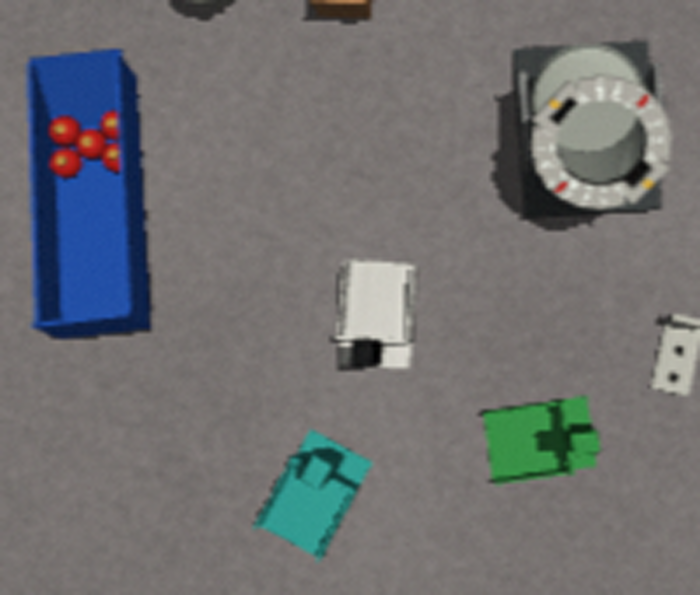

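```bash
python3 - <<'E'
from h import *
for n in("scene","top"):
    c=imaging.camera(n); P=cloud(c); im=c["pixels"]; hsv=cv2.cvtColor(im,cv2.COLOR_BGR2HSV); ok=c["z_map"]>0
    print(n,"valid",ok.mean())
    H,S,V=[hsv[...,i].astype(int) for i in range(3)]
    def reg(x0,x1,y0,y1,z0,z1): return ok&(P[...,0]>x0)&(P[...,0]<x1)&(P[...,1]>y0)&(P[...,1]<y1)&(P[...,2]>z0)&(P[...,2]<z1)
    t=reg(.3,.4,0,.3,-.05,.05)&(S<60); t=t&(abs(P[...,2]-np.median(P[t][:,2]))<.01)
    print(" table z med",np.median(P[t][:,2]).round(4), P[t][:,2].std().round(4))
    # scoop
    m=reg(.36,.56,.04,.2,.005,.13)&(S<90); Q=P[m]
    print(" scoop n",m.sum(),"handle top z",np.percentile(Q[:,2],99).round(3))
    h=Q[Q[:,2]>.055]; print("  handle",len(h),h.mean(0).round(4),h.min(0).round(3),h.max(0).round(3))
    b=Q[Q[:,2]<.05][:,:2]; r=cv2.minAreaRect((b*1000).astype(np.float32)); print("  rect",[np.round(x,1) for x in r])
    tp=Q[Q[:,2]>.1]; print("  top",tp.mean(0).round(4) if len(tp) else None)
    # cap
    m=reg(.46,.64,-.38,-.2,.012,.08); Q=P[m]; y=m&(H>15)&(H<40)&(S>130); Y=P[y]
    fl=m&~y&(P[...,2]<.03)&(P[...,2]>.017); F=P[fl]
    print(" cap yellow n",y.sum(),Y.mean(0).round(4),Y[:,2].max().round(3)); yt=Y[Y[:,2]>.052]
    if len(yt)>5:
        print("  bartop",len(yt),yt.mean(0).round(4),[np.round(x,1) for x in cv2.minAreaRect((yt[:,:2]*1000).astype(np.float32))])
    if len(F)>10: print("  flange",len(F),F.mean(0).round(4),[np.round(x,1) for x in cv2.minEnclosingCircle((F[:,:2]*1000).astype(np.float32))])
    # bin
    m=ok&(H>100)&(H<130)&(S>130)&(P[...,0]>.3)&(P[...,0]<.66)&(P[...,1]>.2)&(P[...,1]<.5); B=P[m]
    print(" bin",len(B),B.min(0).round(3),B.max(0).round(3),[np.round(x,1) for x in cv2.minAreaRect((B[:,:2]*1000).astype(np.float32))])
    # mouth
    m=reg(.48,.68,-.14,.04,.09,.17); Q=P[m]
    for it in range(8):
        ce=np.median(Q,0); u,s,vt=np.linalg.svd(Q-ce,full_matrices=False); nn=vt[2]*np.sign(vt[2][2]); d=(Q-ce)@nn; Q=Q[abs(d-np.median(d))<max(.0025,1.5*d.std())]
    print(" mouth",len(Q),"n",nn.round(3),"tilt",np.degrees(np.arccos(nn[2])).round(1),"yaw",np.degrees(np.arctan2(nn[1],nn[0])).round(1))
    e1=np.cross([0,0,1],nn);e1/=np.linalg.norm(e1);e2=np.cross(nn,e1); q=np.stack([(Q-ce)@e1,(Q-ce)@e2],-1)
    cc,rr=cv2.minEnclosingCircle((q*1000).astype(np.float32)); print("  ctr",(ce+e1*cc[0]/1000+e2*cc[1]/1000).round(4),"r",round(rr,1), "std",((Q-ce)@nn).std().round(4))
    np.savez(f"/tmp/{n}.npz",P=P,im=im)
E
```

```text
scene valid 0.9957834879557291
 table z med -0.0005 0.0014
 scoop n 571 handle top z 0.109
  handle 165 [0.4263 0.1193 0.087 ] [0.413 0.107 0.055] [0.434 0.125 0.11 ]
  rect [array([453.1, 115.6]), array([58.9, 79.4]), np.float64(86.8)]
  top [0.4247 0.1175 0.1061]
 cap yellow n 146 [ 0.5451 -0.2803  0.0481] 0.061
  bartop 71 [ 0.5447 -0.284   0.0571] [array([ 544.1, -285.8]), array([58.7, 17.8]), np.float64(36.3)]
  flange 310 [ 0.5465 -0.2762  0.0219] [array([ 543. , -286.4]), np.float64(49.4)]
 bin 2943 [0.43  0.291 0.008] [0.649 0.388 0.092] [array([539.1, 339.4]), array([215.8,  68.9]), np.float64(8.6)]
 mouth 284 n [-0.012 -0.005  1.   ] tilt 0.8 yaw -160.0
  ctr [ 0.5865 -0.0524  0.1139] r 54.5 std 0.003
top valid 0.9958343505859375
 table z med 0.0005 0.002
 scoop n 244 handle top z 0.112
  handle 59 [0.4187 0.115  0.1055] [0.41  0.108 0.068] [0.428 0.123 0.113]
  rect [array([457.8, 118. ]), array([184.9, 154.9]), np.float64(0.5)]
  top [0.4191 0.1159 0.1081]
 cap yellow n 202 [ 0.539  -0.2846  0.0535] 0.064
  bartop 146 [ 0.5397 -0.2857  0.0589] [array([ 540., -287.]), array([58.2, 19.4]), np.float64(38.1)]
  flange 638 [ 0.5388 -0.2839  0.0232] [array([ 539.5, -287. ]), np.float64(47.3)]
 bin 2219 [ 0.426  0.288 -0.   ] [0.647 0.387 0.095] [array([535.6, 338.3]), array([219. ,  70.9]), np.float64(8.6)]
 mouth 552 n [-0.466 -0.048  0.884] tilt 27.9 yaw -174.1
  ctr [ 0.5747 -0.0527  0.1325] r 52.2 std 0.0012
```

```bash
cat > bin.py <<'E'
from h import *
from scipy.optimize import least_squares
def binpts(c,zmin=0.0):
    P=cloud(c); hsv=cv2.cvtColor(c["pixels"],cv2.COLOR_BGR2HSV).astype(int); H,S,V=hsv[...,0],hsv[...,1],hsv[...,2]
    m=(c["z_map"]>0)&(H>100)&(H<130)&(S>120)&(P[...,0]>.38)&(P[...,0]<.68)&(P[...,1]>.25)&(P[...,1]<.43)
    return P[m]
E
python3 - <<'E'
from bin import *
c=[imaging.camera(n) for n in("scene","top")]
for k,cc in zip(("scene","top"),c):
    B=binpts(cc)
    # floor: plane near expected
    ang=np.radians(8.8); d=np.array([np.cos(ang),np.sin(ang)]); n=np.array([-d[1],d[0]])
    p0=np.array([.4361,.3205])
    s=(B[:,:2]-p0)@d; t=(B[:,:2]-p0)@n
    ex=.040-s*np.tan(np.radians(8)); m=(s>.015)&(s<.15)&(abs(t)<.022)&(abs(B[:,2]-ex)<.015)
    A=np.c_[s[m],t[m],np.ones(m.sum())]; co,*_=np.linalg.lstsq(A,B[m,2],rcond=None); rs=B[m,2]-A@co
    print(k,"floor n",m.sum(),co.round(4),"slope deg",np.degrees(np.arctan(co[0])).round(2),"std",rs.std().round(4))
    # top rims: per-s slice, extents of t of points high above the floor
    h=B[:,2]-(co[0]*s+co[2])
    for a in np.arange(-.01,.21,.02):
        mm=(s>a)&(s<a+.02)&(h>.035)
        if mm.sum()>3: print("  s",round(a,2),"n",mm.sum(),"t L/R of rim", [ (np.median(t[mm&(t>0)]).round(4) if (mm&(t>0)).any() else None),(np.median(t[mm&(t<0)]).round(4) if (mm&(t<0)).any() else None)], "minmax",t[mm].min().round(4),t[mm].max().round(4),"hmax",h[mm].max().round(3))
    mm=(abs(t)<.02)
    for a in np.arange(-.02,.22,.01):
        q=mm&(s>a)&(s<a+.01)
        if q.sum(): print("   s%.2f z %.4f h %.4f n%d"%(a,np.median(B[q,2]),np.median(h[q]),q.sum()))
E
```

```text
scene floor n 879 [-0.1415 -0.0027  0.033 ] slope deg -8.06 std 0.0014
  s -0.01 n 184 t L/R of rim [np.float64(0.0187), np.float64(-0.0153)] minmax -0.0311 0.0372 hmax 0.059
  s 0.01 n 50 t L/R of rim [np.float64(0.0368), np.float64(-0.0299)] minmax -0.0307 0.0375 hmax 0.052
  s 0.03 n 48 t L/R of rim [np.float64(0.0368), np.float64(-0.03)] minmax -0.0313 0.0375 hmax 0.053
  s 0.05 n 49 t L/R of rim [np.float64(0.0364), np.float64(-0.0302)] minmax -0.0309 0.0372 hmax 0.054
  s 0.07 n 46 t L/R of rim [np.float64(0.0366), np.float64(-0.0301)] minmax -0.032 0.0373 hmax 0.053
  s 0.09 n 51 t L/R of rim [np.float64(0.0363), np.float64(-0.0302)] minmax -0.031 0.0374 hmax 0.053
  s 0.11 n 49 t L/R of rim [np.float64(0.0363), np.float64(-0.0302)] minmax -0.0311 0.0372 hmax 0.054
  s 0.13 n 43 t L/R of rim [np.float64(0.0368), np.float64(-0.0303)] minmax -0.0312 0.0374 hmax 0.053
  s 0.15 n 45 t L/R of rim [np.float64(0.0365), np.float64(-0.0304)] minmax -0.0315 0.0374 hmax 0.052
  s 0.17 n 51 t L/R of rim [np.float64(0.0364), np.float64(-0.0302)] minmax -0.0311 0.0369 hmax 0.054
  s 0.19 n 
[... 1953 characters left out ...]
603 h 0.0262 n66
   s0.00 z 0.0608 h 0.0279 n38
   s0.01 z 0.0317 h 0.0002 n46
   s0.02 z 0.0300 h 0.0001 n44
   s0.03 z 0.0284 h -0.0001 n46
   s0.04 z 0.0273 h 0.0005 n44
   s0.05 z 0.0259 h 0.0004 n45
   s0.06 z 0.0239 h -0.0003 n45
   s0.07 z 0.0223 h -0.0003 n46
   s0.08 z 0.0218 h 0.0002 n43
   s0.09 z 0.0201 h 0.0002 n45
   s0.10 z 0.0189 h 0.0002 n44
   s0.11 z 0.0170 h -0.0000 n44
   s0.12 z 0.0150 h -0.0001 n23
   s0.13 z 0.0147 h 0.0003 n5
   s0.14 z 0.0115 h -0.0012 n3
   s0.15 z 0.0121 h 0.0013 n7
   s0.16 z 0.0166 h 0.0072 n33
   s0.17 z 0.0239 h 0.0155 n58
   s0.18 z 0.0310 h 0.0243 n62
   s0.19 z 0.0388 h 0.0330 n59
   s0.20 z 0.0454 h 0.0415 n60
   s0.21 z 0.0476 h 0.0444 n2
```

```bash
cat >> h.py <<'E'
def tcp():
    o=sensors.get_obs(); return np.array(o["ee_pos"]),R.from_euler("xyz",o["tcp_rot"],degrees=True),o
def delta(p,Rt):
    p0,R0,o=tcp(); d=R0.inv().apply(np.asarray(p)-p0)*100; rv=np.degrees((R0.inv()*Rt).as_rotvec())
    print("shift cm",d.round(2).tolist(),"rot",rv.round(1).tolist(),"rows>=",round(max(np.linalg.norm(d)/4.17,np.linalg.norm(rv)/7.16),1)); return d,rv
def frame(x,y):
    x=np.asarray(x,float)/np.linalg.norm(x); y=np.asarray(y,float); y=y-x*(x@y); y/=np.linalg.norm(y); return R.from_matrix(np.stack([x,y,np.cross(x,y)],1))
def yawx(a): return np.array([np.cos(np.radians(a)),np.sin(np.radians(a)),0])
E
python3 - <<'E'
from h import *
delta([.4225,.1165,.24],frame(yawx(87),[0,0,-1]))
# balls
for n in("scene","top"):
    c=imaging.camera(n);P=cloud(c);hsv=cv2.cvtColor(c["pixels"],cv2.COLOR_BGR2HSV).astype(int)
    m=((hsv[...,0]<8)|(hsv[...,0]>172))&(hsv[...,1]>150)&(P[...,0]>.44)&(P[...,0]<.66)&(P[...,1]>.29)&(P[...,1]<.4)
    Q=P[m]; a=np.radians(8.7); s=(Q[:,0]-.4357)*np.cos(a)+(Q[:,1]-.3230)*np.sin(a); print(n,m.sum(),"s range",s.min().round(3),s.max().round(3),"zmax",Q[:,2].max().round(3))
E
```

```text
shift cm [-34.22, 6.39, -38.59] rot [0.0, -9.9, -0.0] rows>= 12.5
scene 292 s range 0.123 0.17 zmax 0.041
top 181 s range 0.118 0.165 zmax 0.041
```

What could be taken for the scoop: the silver one with the black handle at scene (304,226) / top (207,229), the green one at scene (304,182), and the turquoise one at scene (355,212). The description says aluminium with a black handle, so I choose the silver one. The crop confirmed this.

>>> arm_command --rows '[-34.2, 6.4, -38.6, 0, -9.9, 0, 1, -34.2, 6.4, -38.6, 0, -9.9, 0, 1, -34.2, 6.4, -38.6, 0, -9.9, 0, 1, -34.2, 6.4, -38.6, 0, -9.9, 0, 1, -34.2, 6.4, -38.6, 0, -9.9, 0, 1, -34.2, 6.4, -38.6, 0, -9.9, 0, 1, -34.2, 6.4, -38.6, 0, -9.9, 0, 1, -34.2, 6.4, -38.6, 0, -9.9, 0, 1, -34.2, 6.4, -38.6, 0, -9.9, 0, 1, -34.2, 6.4, -38.6, 0, -9.9, 0, 1, -34.2, 6.4, -38.6, 0, -9.9, 0, 1, -34.2, 6.4, -38.6, 0, -9.9, 0, 1]' --force 80

```text
time: 2.75
ee_pos: [0.4119, 0.1307, 0.2424]
tcp_rot: [-90.1, -0.0, 87.0]
wrist_force: [-0.2, 0.7, 0.5]
opening: 0.0855
```

>>> arm_command --rows '[0, 0, 0, 0, 0, 0, 1, 0, 0, 0, 0, 0, 0, 1]'

```text
time: 2.92
ee_pos: [0.4119, 0.1308, 0.2419]
tcp_rot: [-90.0, 0.0, 86.7]
wrist_force: [-0.5, 0.9, 0.6]
opening: 0.0853
```

```bash
python3 - <<'E'
from h import *
p,r,o=tcp(); print(o["time"],p.round(4),o["tcp_rot"].round(2),o["q"].round(2))
c=imaging.camera("wrist"); cv2.imwrite("pics/c_wrist.png",c["pixels"]); print(c["world_from_camera"].round(3))
P=cloud(c); m=(c["z_map"]>0)&(P[...,2]>.09)&(P[...,2]<.125)&(P[...,0]>.38)&(P[...,0]<.47)&(P[...,1]>.07)&(P[...,1]<.17); print("handle top",m.sum(),P[m].mean(0).round(4),P[m].min(0).round(3),P[m].max(0).round(3))
Q=P[(c["z_map"]>0)&(P[...,2]>.02)&(P[...,2]<.05)&(P[...,0]>.38)&(P[...,0]<.52)&(P[...,1]>.05)&(P[...,1]<.18)]
print(len(Q),[np.round(x,1) for x in cv2.minAreaRect((Q[:,:2]*1000).astype(np.float32))])
E
```

```text
2.9167 [0.4119 0.1308 0.2419] [-8.996e+01  1.000e-02  8.674e+01] [ 17.61 -11.93 -12.87  89.11   0.    20.88]
[[ 0.058 -0.962 -0.267  0.344]
 [ 0.998  0.056  0.016  0.135]
 [-0.    -0.268  0.963  0.312]
 [ 0.     0.     0.     1.   ]]
handle top 722 [0.4179 0.1159 0.1055] [0.41  0.107 0.09 ] [0.43  0.124 0.11 ]
764 [array([450. , 114.2]), array([56. , 80.2]), np.float64(87.8)]
```

View pics/c_wrist.png

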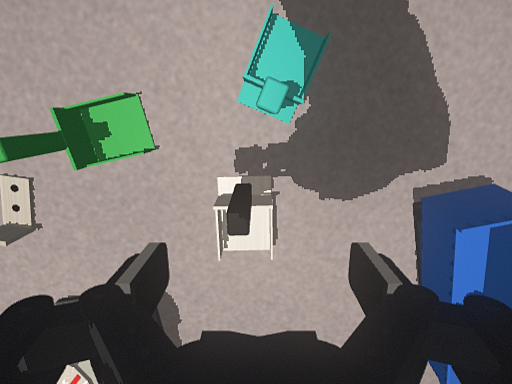

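The wrist view shows the silver scoop with its black handle at (240,210). The turquoise look-alike is at (283,65) and clear of the jaws, and the green one is at the left.

```bash
python3 - <<'E'
from h import *
Rt=frame(yawx(87.5),[0,0,-1])
delta([.4205,.1155,.20],Rt); delta([.4205,.1155,.141],Rt)
E
```

```text
shift cm [-1.6, 4.22, -1.0] rot [-0.0, -0.6, 0.0] rows>= 1.1
shift cm [-1.6, 10.12, -1.01] rot [-0.0, -0.6, 0.0] rows>= 2.5
```

>>> arm_command --rows '[-1.6, 3, -1, 0, -0.6, 0, 1, -1.6, 6, -1, 0, -0.6, 0, 1, -1.6, 8, -1, 0, -0.6, 0, 1, -1.6, 10.1, -1, 0, -0.6, 0, 1, -1.6, 10.1, -1, 0, -0.6, 0, 1, -1.6, 10.1, -1, 0, -0.6, 0, 1]'

```text
time: 3.47
ee_pos: [0.4195, 0.1173, 0.1413]
tcp_rot: [-89.9, 0.0, 87.7]
wrist_force: [0.7, 0.3, 0.2]
opening: 0.0849
```

>>> arm_command --rows '[0, 0, 0, 0, 0, 0, -1, 0, 0, 0, 0, 0, 0, -1, 0, 0, 0, 0, 0, 0, -1, 0, 0, 0, 0, 0, 0, -1, 0, 0, 0, 0, 0, 0, -1, 0, 0, 0, 0, 0, 0, -1, 0, 0, 0, 0, 0, 0, -1, 0, 0, 0, 0, 0, 0, -1]' --force 80

```text
time: 4.13
ee_pos: [0.4205, 0.1163, 0.1417]
tcp_rot: [-90.0, -0.0, 87.6]
wrist_force: [-0.6, -0.7, 3.7]
opening: 0.015
```

```bash
cat >> h.py <<'E'
L=.1412; XO=0.0   # scoop origin ahead of TCP along tool y; along scoop x
def scoop_tcp(orig,yaw,pitch,roll=0):
    # pitch>0 nose down
    Rs=R.from_euler("z",yaw,degrees=True)*R.from_euler("y",pitch,degrees=True)*R.from_euler("x",roll,degrees=True); M=Rs.as_matrix()
    return np.asarray(orig)+L*M[:,2]-XO*M[:,0], frame(M[:,1],-M[:,2])
BY=8.7
def bins(s,h,t=0):
    a=np.radians(BY); d=np.array([np.cos(a),np.sin(a),0]); n=np.array([-d[1],d[0],0])
    fl=np.array([.4357,.3230,.0333])+s*np.array([d[0],d[1],-.143])+t*n
    nz=np.array([d[0]*np.sin(np.radians(8.1)),d[1]*np.sin(np.radians(8.1)),np.cos(np.radians(8.1))]); return fl+h*nz
def lip(s,h,t=0,pitch=8.1):  # tcp pose for scoop lip at bin coordinate
    Rs=R.from_euler("z",BY,degrees=True)*R.from_euler("y",pitch,degrees=True)
    return scoop_tcp(bins(s,h,t)-.072*Rs.as_matrix()[:,0],BY,pitch)
E
python3 - <<'E'
from h import *
p,r,o=tcp()
print("lift"); delta(p+[0,0,.14],r)
pt,Rt=lip(.100,.10); print(pt); delta(pt,Rt)
E
```

```text
lift
shift cm [0.0, -14.0, -0.01] rot [0.0, 0.0, 0.0] rows>= 3.4
[0.4976822  0.33248461 0.26793859]
shift cm [21.93, -12.62, -6.82] rot [8.1, -11.1, 0.8] rows>= 6.3
```

>>> arm_command --rows '[0, -1.5, 0, 0, 0, 0, -1, 0, -5, 0, 0, 0, 0, -1, 0, -9, 0, 0, 0, 0, -1, 0, -12.6, 0, 0, 0, 0, -1, 3, -12.6, -1, 2, -2, 0, -1, 6.7, -12.6, -2.2, 4, -4, 0.3, -1, 10.5, -12.6, -3.5, 6, -6, 0.5, -1, 14.3, -12.6, -4.6, 8, -8, 0.8, -1, 18, -12.6, -5.8, 8.1, -10, 0.8, -1, 20.5, -12.6, -6.4, 8.1, -11.1, 0.8, -1, 21.9, -12.6, -6.8, 8.1, -11.1, 0.8, -1, 21.9, -12.6, -6.8, 8.1, -11.1, 0.8, -1]'

```text
time: 5.13
ee_pos: [0.4977, 0.3349, 0.2654]
tcp_rot: [-81.8, 0.0, 98.9]
wrist_force: [-0.0, 0.7, -1.0]
opening: 0.0151
```

```bash
python3 - <<'E'
from h import *
p,r,o=tcp(); print(o["time"],p.round(4),o["tcp_rot"].round(2),o["q"].round(2),o["opening"],o["wrist_force"])
pt,Rt=lip(.100,.10); delta(pt,Rt)
c=imaging.camera("wrist"); im=c["pixels"].copy()
# overlay predicted scoop
o_=p+L*r.as_matrix()[:,1]; X=-r.as_matrix()[:,2]; Y=r.as_matrix()[:,0]; Z=-r.as_matrix()[:,1]
for q in [(72,28,0),(72,-28,0),(10,28,30),(10,-28,30),(72,28,29),(72,-28,29)]:
    u=proj(c,o_+(q[0]*X+q[1]*Y+q[2]*Z)/1000)[0]; cv2.circle(im,tuple(int(v) for v in u.round()),3,(0,255,0),1); print(q,u.round(1))
cv2.imwrite("pics/d_w.png",im)
s=imaging.camera("scene"); im=s["pixels"].copy()
for q in [(72,28,0),(72,-28,0),(-12,28,0),(-12,-28,0),(72,28,29),(72,-28,29)]:
    u=proj(s,o_+(q[0]*X+q[1]*Y+q[2]*Z)/1000)[0]; cv2.circle(im,tuple(int(v) for v in u.round()),1,(0,255,0),-1)
cv2.imwrite("pics/d_s.png",cv2.resize(im[190:370,240:420],None,fx=3.3,fy=3.3,interpolation=cv2.INTER_CUBIC))
E
```

```text
5.1333 [0.4977 0.3349 0.2654] [-8.177e+01  4.000e-02  9.887e+01] [ 32.77  18.02  20.57 100.1    3.29  23.68] 0.015064351751127723 [-0.02279994  0.71730274 -1.01656988]
shift cm [-0.24, -0.25, 0.08] rot [-0.1, 0.2, -0.1] rows>= 0.1
(72, 28, 0) [293.5 293.4]
(72, -28, 0) [223.  293.5]
(10, 28, 30) [301.5 236.3]
(10, -28, 30) [214.7 236.4]
(72, 28, 29) [298.1 317.5]
(72, -28, 29) [218.4 317.6]
```

View pics/d_w.png

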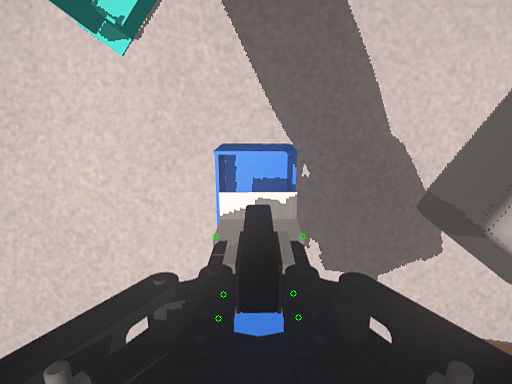

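View pics/d_s.png

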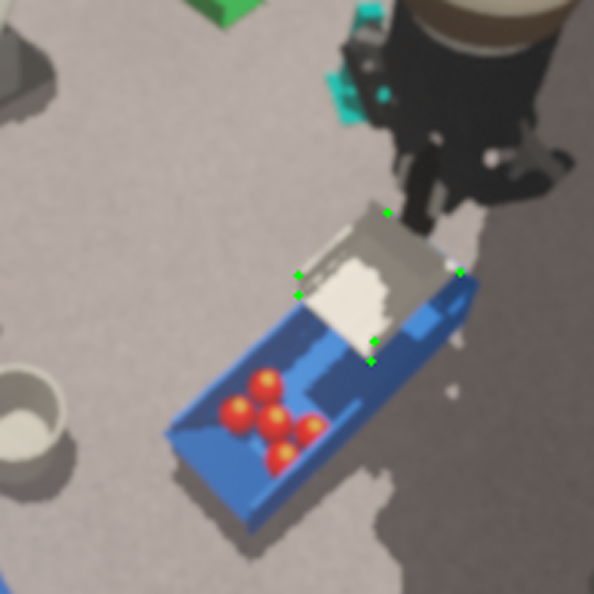

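The scene view shows the scoop held over the bin, with the predicted corners on the real ones (lip near (336,336) in the crop). The five balls are ahead of the lip, at crop (235–310,385–455).

>>> arm_command --rows '[0, 2, 0, 0, 0, 0, -1, 0, 4, 0, 0, 0, 0, -1, 0, 5, 0, 0, 0, 0, -1, 0, 5, 0, 0, 0, 0, -1, 0, 5, 0, 0, 0, 0, -1]'

```text
time: 5.65
ee_pos: [0.4902, 0.3304, 0.2183]
tcp_rot: [-81.9, 0.0, 98.7]
wrist_force: [-0.4, 0.9, -1.3]
opening: 0.0148
```

```bash
python3 - <<'E'
from h import *
p,r,o=tcp(); print(p.round(4),o["tcp_rot"].round(2))
pt,Rt=lip(.100,.05); delta(pt,Rt); pt,Rt=lip(.100,.002); delta(pt,Rt)
c=imaging.camera("top"); im=c["pixels"].copy(); cv2.imwrite("pics/e_t.png",cv2.resize(im[140:250,70:190],None,fx=5,fy=5,interpolation=cv2.INTER_CUBIC))
c=imaging.camera("wrist"); im=c["pixels"].copy(); cv2.imwrite("pics/e_w.png",cv2.resize(im[140:250,180:330],None,fx=4.5,fy=4.5,interpolation=cv2.INTER_CUBIC))
E
```

```text
[0.4902 0.3304 0.2183] [-8.186e+01  2.000e-02  9.870e+01]
shift cm [0.1, -0.02, -0.07] rot [-0.0, -0.0, -0.0] rows>= 0.0
shift cm [0.1, 4.78, -0.07] rot [-0.0, -0.0, -0.0] rows>= 1.1
```

View pics/e_t.png

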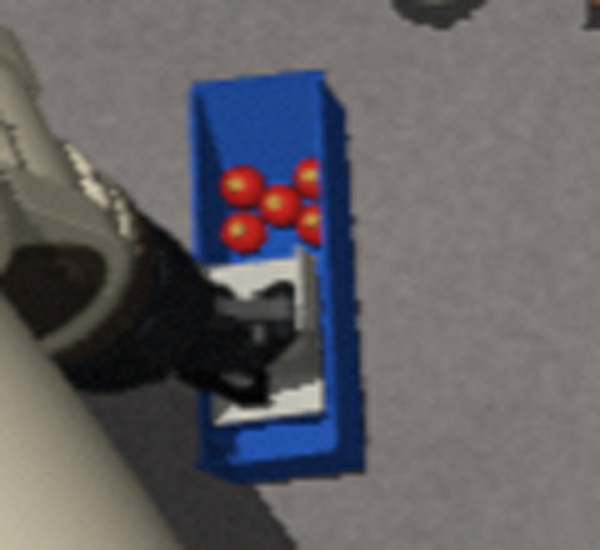

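View pics/e_w.png

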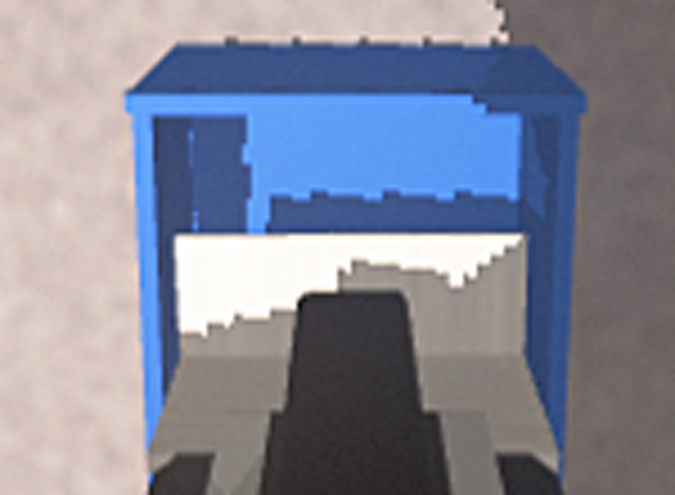

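The close wrist view shows the scoop's rear edge (crop 177–524) about 1 mm left of the bin's centre (crop 357). I correct by +1 mm and go down.

>>> arm_command --rows '[0.1, 1.5, 0, 0, 0, 0, -1, 0.1, 3, 0, 0, 0, 0, -1, 0.1, 4, 0, 0, 0, 0, -1, 0.1, 4.6, 0, 0, 0, 0, -1, 0.1, 4.6, 0, 0, 0, 0, -1, 0.1, 4.6, 0, 0, 0, 0, -1]'

```text
time: 6.25
ee_pos: [0.4839, 0.3312, 0.1729]
tcp_rot: [-81.9, 0.0, 98.7]
wrist_force: [0.9, -0.1, -0.5]
opening: 0.0146
```

```bash
python3 - <<'E'
from h import *
p,r,o=tcp(); print(o["time"],p.round(4),o["tcp_rot"].round(2),o["wrist_force"].round(2),o["torque"].round(2))
for s,h in((.1,0),(.16,0)):
  pt,Rt=lip(s,h); delta(pt,Rt)
E
```

```text
6.25 [0.4839 0.3312 0.1729] [-81.89   0.    98.74] [ 0.93 -0.07 -0.51] [ 0.03 -0.12 -0.07]
shift cm [-0.08, 0.39, -0.03] rot [-0.0, 0.0, -0.0] rows>= 0.1
shift cm [-0.08, 0.4, -6.09] rot [-0.0, 0.0, -0.0] rows>= 1.5
```

>>> arm_command --rows '[0, 0.1, 0, 0, 0, 0, -1, 0, 0.2, 0, 0, 0, 0, -1, 0, 0.3, 0, 0, 0, 0, -1, 0, 0.3, 0, 0, 0, 0, -1]'

```text
time: 6.58
ee_pos: [0.4835, 0.3311, 0.1695]
tcp_rot: [-81.9, 0.0, 98.7]
wrist_force: [1.3, -0.0, -0.2]
opening: 0.015
```

>>> arm_command --rows '[0, 0.1, 0, 0, 0, 0, -1, 0, 0.15, 0, 0, 0, 0, -1, 0, 0.15, 0, 0, 0, 0, -1]'

```text
time: 6.83
ee_pos: [0.4833, 0.3311, 0.1694]
tcp_rot: [-82.0, -0.0, 98.7]
wrist_force: [-1.1, -2.3, 8.3]
opening: 0.0149
```

>>> arm_command --rows '[0, 0, -0.8, 0, 0, 0, -1, 0, 0, -1.6, 0, 0, 0, -1, 0, 0, -2.4, 0, 0, 0, -1, 0, 0, -3.2, 0, 0, 0, -1, 0, 0, -4, 0, 0, 0, -1, 0, 0, -4.6, 0, 0, 0, -1, 0, 0, -4.6, 0, 0, 0, -1]'

```text
time: 7.42
ee_pos: [0.529, 0.3381, 0.1629]
tcp_rot: [-81.9, -0.0, 98.7]
wrist_force: [-0.6, -2.5, 9.0]
opening: 0.0148
```

```bash
python3 - <<'E'
from h import *
pt,Rt=lip(.16,0); delta(pt,Rt)
c=imaging.camera("scene"); im=c["pixels"].copy(); cv2.imwrite("pics/f_s.png",cv2.resize(im[230:360,270:400],None,fx=4.5,fy=4.5,interpolation=cv2.INTER_CUBIC))
E
```

```text
shift cm [-0.08, 0.05, -1.44] rot [0.0, 0.0, 0.0] rows>= 0.3
```

View pics/f_s.png

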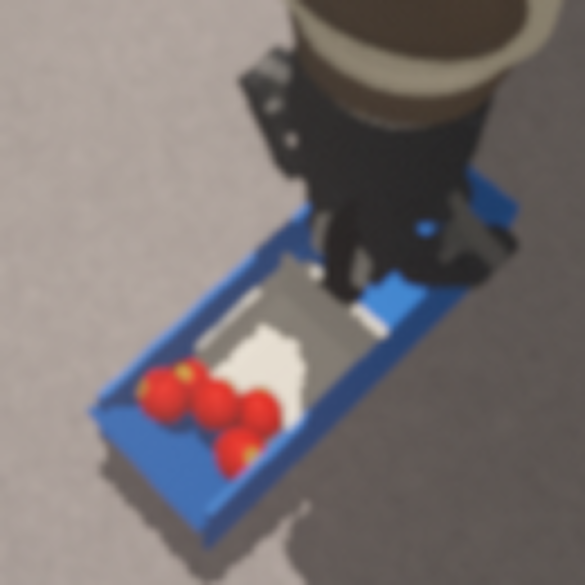

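The scene crop shows the lip under the ball cluster, with balls at (165,395), (213,403), (258,412), (238,450) and (190,375). I push on to the foot of the front wall.

>>> arm_command --rows '[0, 0, -0.8, 0, 0, 0, -1, 0, 0, -1.3, 0, 0, 0, -1, 0, 0, -1.4, 0, 0, 0, -1, 0, 0, -1.4, 0, 0, 0, -1]'

```text
time: 7.8
ee_pos: [0.542, 0.34, 0.161]
tcp_rot: [-81.9, -0.0, 98.7]
wrist_force: [-4.4, -2.7, 10.3]
opening: 0.015
```

```bash
python3 - <<'E'
from h import *
pt,Rt=lip(.16,0); delta(pt,Rt)
c=imaging.camera("scene"); im=c["pixels"].copy(); cv2.imwrite("pics/g_s.png",cv2.resize(im[230:360,270:400],None,fx=4.5,fy=4.5,interpolation=cv2.INTER_CUBIC))
E
```

```text
shift cm [-0.07, 0.05, -0.11] rot [0.0, 0.0, 0.0] rows>= 0.0
```

View pics/g_s.png

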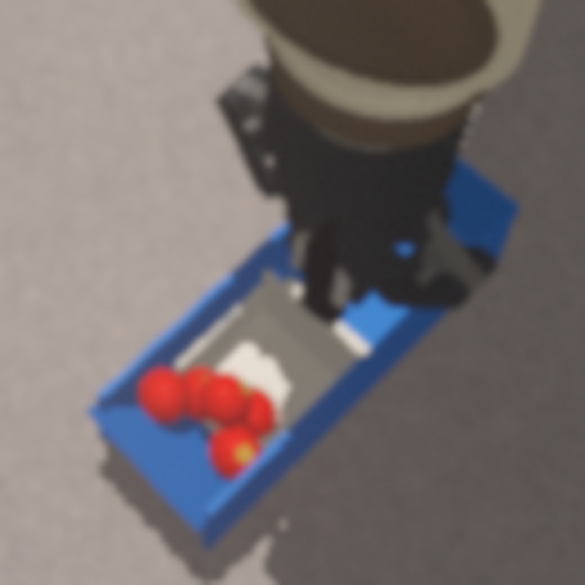

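```bash
python3 - <<'E'
from h import *
def heel(pt,Rt): M=Rt.as_matrix(); o=pt+L*M[:,1]; return o-.012*(-M[:,2])
p,r,o=tcp(); h0=heel(p,r); M=r.as_matrix()
for pit,up in((2,.002),(-5,.003),(-14,.006),(-14,.06),(-14,.14)):
    Rs=R.from_euler("z",BY,degrees=True)*R.from_euler("y",pit,degrees=True)
    og=h0+[0,0,up]+.012*Rs.as_matrix()[:,0]; pt,Rt=scoop_tcp(og,BY,pit); print(pit,up,pt.round(3)); delta(pt,Rt)
E
```

```text
2 0.002 [0.527 0.338 0.166]
shift cm [0.0, -0.25, 1.53] rot [-6.1, 0.0, 0.0] rows>= 0.8
-5 0.003 [0.51  0.335 0.168]
shift cm [0.0, -0.2, 3.27] rot [-13.1, 0.0, 0.0] rows>= 1.8
-14 0.006 [0.488 0.332 0.169]
shift cm [0.01, -0.01, 5.48] rot [-22.1, 0.0, 0.0] rows>= 3.1
-14 0.06 [0.488 0.332 0.223]
shift cm [0.01, -5.36, 6.24] rot [-22.1, 0.0, 0.0] rows>= 3.1
-14 0.14 [0.488 0.332 0.303]
shift cm [0.01, -13.28, 7.36] rot [-22.1, 0.0, 0.0] rows>= 3.6
```

>>> arm_command --rows '[0, -0.2, 0.7, -3, 0, 0, -1, 0, -0.25, 1.5, -6, 0, 0, -1, 0, -0.2, 2.4, -9.5, 0, 0, -1, 0, -0.2, 3.3, -13, 0, 0, -1, 0, -0.1, 4.4, -17.5, 0, 0, -1, 0, -0.1, 5.5, -22, 0, 0, -1, 0, -0.1, 5.5, -22, 0, 0, -1, 0, -1.5, 5.7, -22, 0, 0, -1, 0, -3, 5.9, -22, 0, 0, -1, 0, -5.4, 6.2, -22, 0, 0, -1, 0, -5.4, 6.2, -22, 0, 0, -1]'

```text
time: 8.77
ee_pos: [0.4903, 0.3329, 0.2267]
tcp_rot: [-104.1, -0.2, 98.7]
wrist_force: [0.2, 0.1, -1.4]
opening: 0.0151
```

```bash
python3 - <<'E'
from h import *
p,r,o=tcp(); print(p.round(4),o["tcp_rot"].round(2),o["q"].round(1))
c=imaging.camera("scene"); im=c["pixels"].copy(); cv2.imwrite("pics/h_s.png",cv2.resize(im[230:360,270:400],None,fx=4.5,fy=4.5,interpolation=cv2.INTER_CUBIC))
c=imaging.camera("top"); im=c["pixels"].copy(); cv2.imwrite("pics/h_t.png",cv2.resize(im[140:250,70:190],None,fx=5,fy=5,interpolation=cv2.INTER_CUBIC))
E
```

```text
[0.4903 0.3329 0.2267] [-104.13   -0.16   98.74] [36.5 -0.8 -5.5 72.7 -6.4 27. ]
```

View pics/h_s.png

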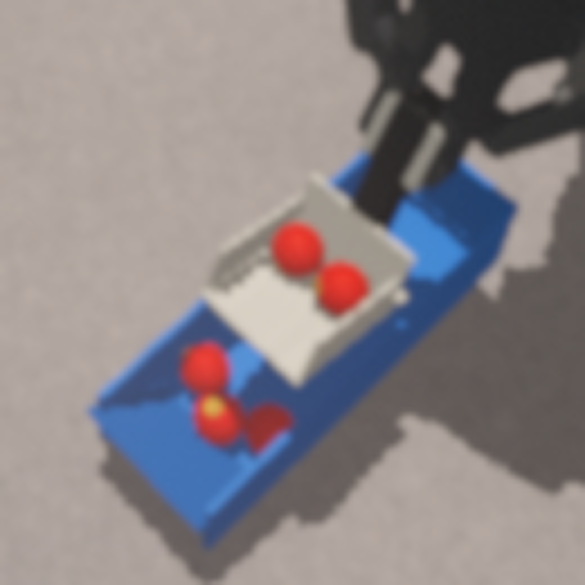

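View pics/h_t.png

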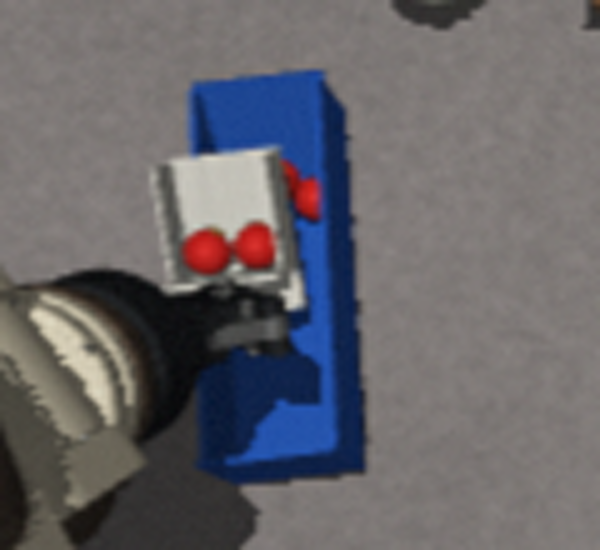

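The scene crop shows two balls in the raised pan, at (297,250) and (343,288), and three left in the bin. Two is enough, so I now measure the mouth carefully.

```bash
python3 - <<'E'
from h import *
from scipy.optimize import least_squares
d=np.load("/tmp/scene.npz"); 
for n in("scene","top"):
    d=np.load(f"/tmp/{n}.npz"); P=d["P"].reshape(-1,3); im=d["im"]
    c0=np.array([.5735,-.055,.131]); nn=np.array([-.466,-.045,.884]); nn/=np.linalg.norm(nn)
    for it in range(10):
        q=P-c0; a=q@nn; rad=np.linalg.norm(q-a[:,None]*nn,axis=1)
        m=(abs(a)<(.006 if it<4 else .003))&(rad<.056)&(rad>.030); Q=P[m]
        ce=Q.mean(0); u,s,vt=np.linalg.svd(Q-ce,full_matrices=False); nn=vt[2]*np.sign(vt[2][2]); c0=c0-nn*((c0-ce)@nn)
    a=(Q-ce)@nn
    e1=np.cross([0,0,1],nn);e1/=np.linalg.norm(e1);e2=np.cross(nn,e1)
    q=np.stack([(Q-c0)@e1,(Q-c0)@e2],-1)
    # outer circle: extremes per angle bins
    th=np.degrees(np.arctan2(q[:,1],q[:,0])); rr=np.hypot(*q.T); pts=[];ins=[]
    for t in range(-180,180,15):
        k=(th>=t)&(th<t+15)
        if k.sum()>3: i=np.where(k)[0]; pts.append(q[i[np.argmax(rr[i])]]); ins.append(q[i[np.argmin(rr[i])]])
    f=lambda pts:least_squares(lambda x:np.hypot(*(np.array(pts)-x[:2]).T)-x[2],[0,0,.05],loss="soft_l1",f_scale=.002).x
    fo,fi=f(pts),f(ins)
    print(n,len(Q),"n",nn.round(3),"tilt",np.degrees(np.arccos(nn[2])).round(1),"yaw",np.degrees(np.arctan2(nn[1],nn[0])).round(1),"std",a.std().round(4))
    print("  outer c",(c0+e1*fo[0]+e2*fo[1]).round(4),"r",fo[2].round(4)," inner c",(c0+e1*fi[0]+e2*fi[1]).round(4),"r",fi[2].round(4))
    # dots
    hsv=cv2.cvtColor(im,cv2.COLOR_BGR2HSV).reshape(-1,3).astype(int); Hh,S=hsv[:,0],hsv[:,1]
    qq=P-c0; al=qq@nn; rad=np.linalg.norm(qq-al[:,None]*nn,axis=1); nr=(abs(al)<.006)&(rad<.056)&(rad>.030)
    an=np.degrees(np.arctan2(qq@e2,qq@e1))
    for nm,mk in(("yellow",(Hh>15)&(Hh<35)&(S>90)),("red",((Hh<8)|(Hh>172))&(S>90))):
        k=nr&mk; print("  ",nm,sorted(an[k].round(0).astype(int).tolist()))
        for sgn in(0,1):
            kk=k&((qq@e1>0)==bool(sgn)); 
            if kk.any(): print("     ",P[kk].mean(0).round(4))
    print("  e1",e1.round(3),"e2",e2.round(3))
im=cv2.imread("pics/a_top.png"); cv2.imwrite("pics/i_t.png",cv2.resize(im[145:215,235:305],None,fx=8,fy=8,interpolation=cv2.INTER_CUBIC))
im=cv2.imread("pics/a_scene.png"); cv2.imwrite("pics/i_s.png",cv2.resize(im[155:235,185:265],None,fx=7,fy=7,interpolation=cv2.INTER_CUBIC))
E
```

```text
scene 315 n [-0.465 -0.044  0.884] tilt 27.9 yaw -174.6 std 0.0011
  outer c [ 0.5775 -0.0518  0.1308] r 0.0505  inner c [ 0.5772 -0.0517  0.1306] r 0.0346
   yellow [-46]
      [ 0.549  -0.0873  0.1156]
   red []
  e1 [ 0.093 -0.996  0.   ] e2 [0.88  0.082 0.467]
top 593 n [-0.465 -0.049  0.884] tilt 27.8 yaw -174.0 std 0.0014
  outer c [ 0.5738 -0.0518  0.1319] r 0.0503  inner c [ 0.5738 -0.0516  0.1319] r 0.0337
   yellow [-51, -50, -48, -48, -46, -45, -44, -42, 134, 134, 135, 135, 136, 136, 138, 138, 139]
      [ 0.5993 -0.0175  0.1463]
      [ 0.5478 -0.0879  0.1174]
   red [-141, -140, -139, -138, -137, -137, -134, -134, 45, 45, 46, 47, 49, 50, 50]
      [ 0.5429 -0.0245  0.1168]
      [ 0.6032 -0.0804  0.1463]
  e1 [ 0.104 -0.995  0.   ] e2 [0.879 0.092 0.467]
```

View pics/i_t.png

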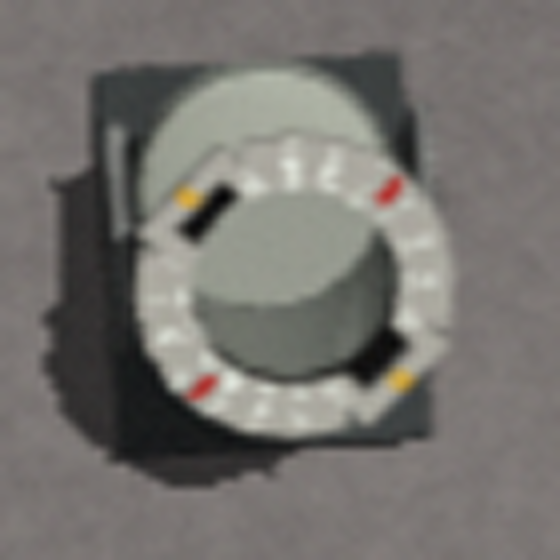

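View pics/i_s.png

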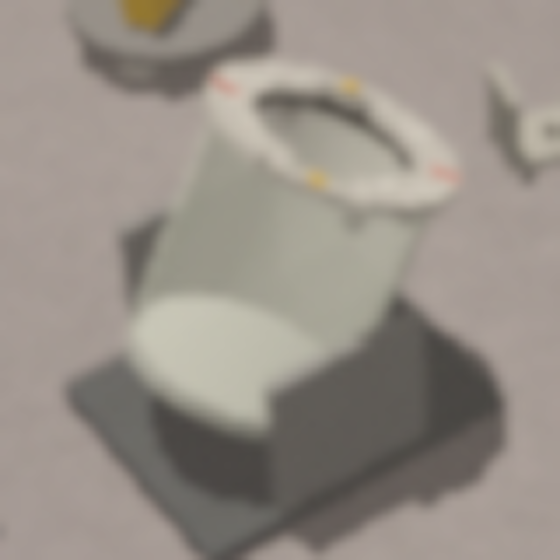

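```bash
cat > kin.py <<'E'
from h import *
D=[([77.1216,5.0108,10.0335,95.101,0,90],[.12256,.53602,.30318],[-90,.0783,77.12]),
([17.61,-11.93,-12.87,89.11,0,20.88],[.4119,.1308,.2419],[-89.96,.01,86.74]),
([32.77,18.02,20.57,100.1,3.29,23.68],[.4977,.3349,.2654],[-81.77,.04,98.87]),
([36.5,-.8,-5.5,72.7,-6.4,27.0],[.4903,.3329,.2267],[-104.13,-.16,98.74])]
def fit(D):
    A=[];b=[]
    for q,p,e in D:
        q=np.radians(q); p=np.array(p); t=R.from_euler("xyz",e,degrees=True).as_matrix()[:,1]
        hd=np.array([np.cos(q[0]),np.sin(q[0]),0]); B=q[1]-q[2]
        A.append([1,0,np.sin(q[1]),np.cos(q[1]),np.cos(B),np.sin(B),t@hd]); b.append(p@hd)
        A.append([0,1,np.cos(q[1]),-np.sin(q[1]),-np.sin(B),np.cos(B),t[2]]); b.append(p[2])
    A=np.array(A);b=np.array(b); x,*_=np.linalg.lstsq(A,b,rcond=1e-4); return x,A@x-b,np.linalg.svd(A)[1]
if __name__=="__main__":
    p,r,o=tcp(); D.append((o["q"],p,o["tcp_rot"])); print(o["q"].round(2))
    x,res,s=fit(D); print(x.round(3),(res*1000).round(1),s.round(3))
    for q,p,e in D:
        t=R.from_euler("xyz",e,degrees=True).as_matrix()[:,1]; h=np.radians(q[0]); n=np.array([-np.sin(h),np.cos(h),0]); print("lateral p",(n@np.array(p)).round(4),"t",(n@t).round(3),"pitch",np.degrees(np.arctan2(-t[2],t@[np.cos(h),np.sin(h),0])).round(1),q[1]-q[2]+q[3])
E
python3 kin.py
```

```text
[36.45 -0.67 -5.8  72.49 -6.39 27.04]
[-0.008  0.16   0.42   0.001  0.526  0.037  0.358] [-0.   0.2  0.  -0.2 -0.  -0.2 -0.2  0.1  0.1  0. ] [4.446 3.856 0.373 0.352 0.247 0.084 0.045]
lateral p -0.0 t 0.0 pitch 90.1 90.0783
lateral p 0.0001 t 0.0 pitch 90.0 90.05
lateral p 0.0122 t 0.057 pitch 97.5 97.55
lateral p -0.024 t -0.111 pitch 77.4 77.4
lateral p -0.0236 t -0.111 pitch 77.6 77.61460088854292
```

```bash
cat >> kin.py <<'E'
def fit2(D,L4=.2135):
    A=[];b=[]
    for q,p,e in D:
        q=np.radians(q); t=R.from_euler("xyz",e,degrees=True).as_matrix()[:,1]; p=np.array(p)-L4*t
        hd=np.array([np.cos(q[0]),np.sin(q[0]),0]); B=q[1]-q[2]
        A.append([1,0,np.sin(q[1]),np.cos(q[1]),np.cos(B),np.sin(B)]); b.append(p@hd)
        A.append([0,1,np.cos(q[1]),-np.sin(q[1]),-np.sin(B),np.cos(B)]); b.append(p[2])
    A=np.array(A);b=np.array(b); x,*_=np.linalg.lstsq(A,b,rcond=1e-4); return x,A@x-b
X=np.array([0,.16,.42,0,.526,.037])
def ik(p,Rt,X,L4=.2135):
    t=Rt.as_matrix()[:,1]; w=p-L4*t; q1=np.arctan2(w[1],w[0]); hd=np.array([np.cos(q1),np.sin(q1),0])
    f=lambda v:[X[0]+X[2]*np.sin(v[0])+X[3]*np.cos(v[0])+X[4]*np.cos(v[0]-v[1])+X[5]*np.sin(v[0]-v[1])-w@hd, X[1]+X[2]*np.cos(v[0])-X[3]*np.sin(v[0])-X[4]*np.sin(v[0]-v[1])+X[5]*np.cos(v[0]-v[1])-w[2]]
    s=least_squares(f,[.2,.1]); q2,q3=s.x; pit=np.arctan2(-t[2],t@hd)
    q5=np.arcsin(np.clip(t@[-hd[1],hd[0],0],-1,1)); 
    return np.degrees([q1,q2,q3,pit-q2+q3,q5]).round(1), round(np.sqrt(2*s.cost),4)
from scipy.optimize import least_squares
E
python3 - <<'E'
from kin import *
x,res=fit2(D); print(x.round(3),(res*1000).round(1))
c=np.array([.5755,-.0518,.131]); n=np.array([-.465,-.0465,.884]); n/=np.linalg.norm(n); e1=np.cross([0,0,1],n); e1/=np.linalg.norm(e1); e2=np.cross(n,e1)
lp=c-.018*e2+.010*n; print("lip",lp.round(4))
for yaw in (6,25,40,-20):
  for pit in(-14,20,45,55):
    Rs=R.from_euler("z",yaw,degrees=True)*R.from_euler("y",pit,degrees=True); pt,Rt=scoop_tcp(lp-.072*Rs.as_matrix()[:,0],yaw,pit); print(yaw,pit,pt.round(3),ik(pt,Rt,x))
E
```

```text
[ 0.023 -0.162  0.406  0.002  0.5    0.231] [-12.7  -1.   11.7   2.5  11.   -0.5 -10.   -1. ]
lip [ 0.555  -0.0538  0.1314]
6 -14 [ 0.452 -0.065  0.251] (array([ -9.9, -16.8, -16.8,  76.6,   3.8]), np.float64(0.0))
6 20 [ 0.536 -0.056  0.289] (array([ -4.5,  14.3,  17.5, 112.9,  -3.6]), np.float64(0.0))
6 45 [ 0.604 -0.049  0.282] (array([ -2.5,  39.6,  45.9, 140.9,  -6. ]), np.float64(0.0))
6 55 [ 0.629 -0.046  0.271] (array([ -2. ,  54.3,  65. , 155.4,  -6.5]), np.float64(0.0021))
25 -14 [ 0.461 -0.098  0.251] (array([-16.1, -13.6, -14.2,  78.8,   9.2]), np.float64(0.0))
25 20 [ 0.537 -0.062  0.289] (array([ -3. ,  13.3,  16.3, 110.8,  -9.2]), np.float64(0.0))
25 45 [ 0.599 -0.033  0.282] (array([  2.4,  34.1,  37.5, 136.1, -15.8]), np.float64(0.0))
25 55 [ 0.622 -0.022  0.271] (array([  3.8,  41.8,  44.6, 145.8, -17.3]), np.float64(0.0))
40 -14 [ 0.475 -0.121  0.251] (array([-19.5,  -9.5, -10.8,  81.5,  12. ]), np.float64(0.0))
40 20 [ 0.54  -0.066  0.289] (array([ -1.9,  12. ,  14.7, 107.9, -13.2]), np.float64(0.0))
40 45 [ 0.592 -0.022  0.282] (array([  6. ,  28.2,  29. , 130.5, -23.3]), np.float64(0.0))
40 55 [ 0.612 -0.006  0.271] (array([  8.1,  33.5,  32.1, 139.1, -25.6]), np.float64(0.0))
-20 -14 [ 0.457 -0.018  0.251] (array([ -0.1, -16.5, -16.5,  76.8,  -4.7]), np.float64(0.0))
-20 20 [ 0.537 -0.047  0.289] (array([ -6.8,  14.2,  17.4, 112.7,   4.5]), np.float64(0.0))
-20 45 [ 0.601 -0.071  0.282] (array([ -9.3,  39. ,  44.9, 140.4,   7.5]), np.float64(0.0))
-20 55 [ 0.625 -0.079  0.271] (array([-10. ,  54.3,  65. , 155.3,   8.2]), np.float64(0.0005))
```

```bash
cat >> kin.py <<'E'
def ik2(p,Rt,X=np.array([-.008,.16,.42,.001,.526,.037]),L5=.2135,L45=.1445):
    t=Rt.as_matrix()[:,1]; w=p-L5*t; q1=np.arctan2(w[1],w[0]); hd=np.array([np.cos(q1),np.sin(q1),0]); pit=np.arctan2(-t[2],t@hd)
    w=w-L45*(np.cos(pit)*hd-np.sin(pit)*np.array([0,0,1]))
    f=lambda v:[X[0]+X[2]*np.sin(v[0])+X[3]*np.cos(v[0])+X[4]*np.cos(v[0]-v[1])+X[5]*np.sin(v[0]-v[1])-w@hd, X[1]+X[2]*np.cos(v[0])-X[3]*np.sin(v[0])-X[4]*np.sin(v[0]-v[1])+X[5]*np.cos(v[0]-v[1])-w[2]]
    s=least_squares(f,[.2,.1]); q2,q3=s.x; q5=np.arcsin(np.clip(t@[-hd[1],hd[0],0],-1,1))
    x=Rt.as_matrix()[:,0]; n=np.array([-hd[1],hd[0],0])
    return np.degrees([q1,q2,q3,pit-q2+q3,q5]).round(1), round(np.sqrt(2*s.cost),4)
def mouthf():
    c=np.array([.5755,-.0518,.131]); n=np.array([-.465,-.0465,.884]); n/=np.linalg.norm(n); e1=np.cross([0,0,1],n); e1/=np.linalg.norm(e1); return c,n,e1,np.cross(n,e1)
E
python3 - <<'E'
from kin import *
for q,p,e in D: print(q, ik2(np.array(p),R.from_euler("xyz",e,degrees=True)))
c,n,e1,e2=mouthf()
lp=c-.018*e2+.010*n; print("lip",lp.round(4))
for yaw in (6,30,50,70,90,-50,-90):
  for pit in(-14,20,40,50):
    Rs=R.from_euler("z",yaw,degrees=True)*R.from_euler("y",pit,degrees=True); pt,Rt=scoop_tcp(lp-.072*Rs.as_matrix()[:,0],yaw,pit); print(yaw,pit,pt.round(3),ik2(pt,Rt))
E
```

```text
[77.1216, 5.0108, 10.0335, 95.101, 0, 90] (array([77.1,  5. , 10. , 95.1,  0. ]), np.float64(0.0))
[17.61, -11.93, -12.87, 89.11, 0, 20.88] (array([ 17.6, -12. , -12.9,  89.1,   0. ]), np.float64(0.0))
[32.77, 18.02, 20.57, 100.1, 3.29, 23.68] (array([ 32.8,  18. ,  20.6, 100.2,   3.3]), np.float64(0.0))
[36.5, -0.8, -5.5, 72.7, -6.4, 27.0] (array([36.5, -0.8, -5.4, 72.8, -6.4]), np.float64(0.0))
lip [ 0.555  -0.0538  0.1314]
6 -14 [ 0.452 -0.065  0.251] (array([ -9.9, -20.3, -19.5,  77.3,   3.8]), np.float64(0.0))
6 20 [ 0.536 -0.056  0.289] (array([ -4.5,  20. ,  23.7, 113.4,  -3.6]), np.float64(0.0))
6 40 [ 0.59  -0.05   0.286] (array([ -2.8,  48.5,  58. , 139.2,  -5.7]), np.float64(0.0))
6 50 [ 0.617 -0.047  0.277] (array([ -2.2,  68.7,  85.8, 156.9,  -6.3]), np.float64(0.0158))
30 -14 [ 0.465 -0.106  0.251] (array([-17.4, -14.2, -14.6,  80. ,  10.3]), np.float64(0.0))
30 20 [ 0.538 -0.064  0.289] (array([ -2.6,  17.8,  21.2, 110.4, -10.6]), np.float64(0.0))
30 40 [ 0.586 -0.036  0.286] (array([  2.6,  41.8,  47.9, 132.8, -17.2]), np.float64(0.0))
30 50 [ 0.609 -0.023  0.277] (ar
[... 1179 characters left out ...]
ray([  8.2, -10.8, -11.7,  81.6, -11.9]), np.float64(0.0))
-50 20 [ 0.543 -0.039  0.289] (array([ -9.2,  16.5,  19.7, 108.6,  12.9]), np.float64(0.0))
-50 40 [ 0.578 -0.081  0.286] (array([-15.6,  38.2,  42.8, 129.3,  21.3]), np.float64(0.0))
-50 50 [ 0.595 -0.101  0.277] (array([-17.9,  51.1,  57.2, 141.4,  24. ]), np.float64(0.0))
-90 -14 [0.555 0.05  0.251] (array([ 10.4,   7. ,   5.8,  91.4, -13.8]), np.float64(0.0))
-90 20 [ 0.555 -0.034  0.289] (array([-11. ,   8. ,  10.2,  96.2,  19.6]), np.float64(0.0))
-90 40 [ 0.555 -0.089  0.286] (array([-22.2,  17.1,  15.9, 106.4,  36.5]), np.float64(0.0))
-90 50 [ 0.555 -0.116  0.277] (array([-26.7,  23.8,  19.5, 113.9,  43.2]), np.float64(0.0))
```

```bash
python3 - <<'E'
from kin import *
c,n,e1,e2=mouthf(); lp=c-.018*e2+.010*n
def pose(pit,up=0,yaw=6):
    Rs=R.from_euler("z",yaw,degrees=True)*R.from_euler("y",pit,degrees=True); return scoop_tcp(lp+[0,0,up]-.072*Rs.as_matrix()[:,0],yaw,pit)
p,r,o=tcp(); print(p.round(4)); delta(p+[0,0,.1],r)
pt,Rt=pose(-14,.05); print(pt.round(4)); delta(pt,Rt)
E
```

```text
[0.4896 0.3323 0.2225]
shift cm [0.01, -9.71, -2.4] rot [0.0, 0.0, 0.0] rows>= 2.4
[ 0.4516 -0.0647  0.301 ]
shift cm [-38.66, -10.0, 7.61] rot [-0.1, 2.6, 0.7] rows>= 9.7
```

>>> arm_command --rows '[0, -1.5, -0.4, 0, 0, 0, -1, 0, -4, -1, 0, 0, 0, -1, 0, -7, -1.7, 0, 0, 0, -1, -0.7, -9, -2, 0, 0, 0, -1, -2.2, -9.7, -1.8, 0, 0.2, 0, -1, -4.5, -9.7, -1.2, 0, 0.4, 0, -1, -7.3, -9.7, -0.5, 0, 0.6, 0, -1, -10.3, -9.7, 0.3, 0, 0.8, 0.2, -1, -13.3, -9.8, 1.1, 0, 1, 0.2, -1, -16.3, -9.8, 1.9, 0, 1.2, 0.3, -1, -19.3, -9.9, 2.6, 0, 1.4, 0.4, -1, -22.3, -9.9, 3.4, 0, 1.6, 0.4, -1]'

```text
time: 9.87
ee_pos: [0.4657, 0.1009, 0.3076]
tcp_rot: [-103.7, 0.0, 97.1]
wrist_force: [1.0, -0.7, -1.4]
opening: 0.015
```

>>> arm_command --rows '[-3, 0, 0.8, 0, 0.2, 0, -1, -6, 0, 1.6, 0, 0.4, 0.1, -1, -9, 0, 2.3, 0, 0.6, 0.2, -1, -11.8, 0, 3, 0, 0.8, 0.2, -1, -14, 0, 3.6, 0, 0.9, 0.3, -1, -15.6, 0, 4, 0, 1, 0.3, -1, -16.4, 0, 4.2, 0, 1, 0.3, -1, -16.4, 0, 4.2, 0, 1, 0.3, -1, -16.4, 0, 4.2, 0, 1, 0.3, -1]'

```text
time: 10.62
ee_pos: [0.4461, -0.065, 0.2986]
tcp_rot: [-103.8, 0.0, 96.0]
wrist_force: [-0.1, -0.2, -1.2]
opening: 0.0152
```

```bash
cat >> kin.py <<'E'
def pour(pit,up=0,yaw=6):
    c,n,e1,e2=mouthf(); lp=c-.018*e2+.010*n
    Rs=R.from_euler("z",yaw,degrees=True)*R.from_euler("y",pit,degrees=True); return scoop_tcp(lp+[0,0,up]-.072*Rs.as_matrix()[:,0],yaw,pit)
E
python3 - <<'E'
from kin import *
p,r,o=tcp(); print(o["time"],p.round(4),o["tcp_rot"].round(1),o["q"].round(1))
for a in [(-14,.05),(-14,.0)]: delta(*pour(*a))
c=imaging.camera("scene"); im=c["pixels"].copy()
M=r.as_matrix(); og=p+L*M[:,1]
for q in [(72,28,0),(72,-28,0),(72,28,29),(72,-28,29)]:
    u=proj(c,og+(-q[0]*M[:,2]+q[1]*M[:,0]-q[2]*M[:,1])/1000)[0]; cv2.circle(im,tuple(int(v) for v in u.round()),1,(0,255,0),-1)
cv2.imwrite("pics/j_s.png",cv2.resize(im[110:250,180:360],None,fx=4,fy=4,interpolation=cv2.INTER_CUBIC))
E
```

```text
10.6167 [ 0.4461 -0.065   0.2986] [-103.8    0.    96. ] [-10.1 -20.  -13.9  82.8   3.8 -15.6]
shift cm [-0.03, -0.1, -0.59] rot [-0.2, -0.0, -0.0] rows>= 0.1
shift cm [-0.03, 4.75, 0.6] rot [-0.2, -0.0, -0.0] rows>= 1.1
```

View pics/j_s.png

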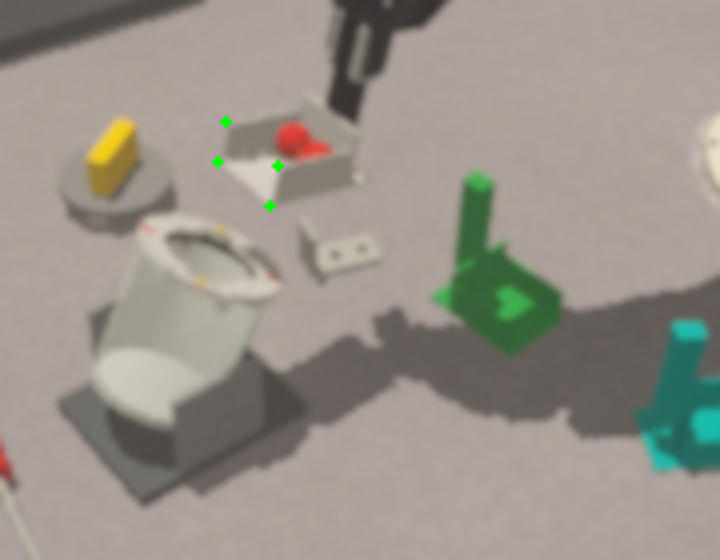

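The scene crop shows both balls against the pan's back wall at (293,142) and (318,150), with the lip behind and above the mouth as predicted. Next I work out the pouring arc.

```bash
python3 - <<'E'
from kin import *
import io,contextlib
for a in [(-12,.05),(-10,.025),(-8,.0),(-3,0),(2,0),(7,0),(12,0),(17,0),(22,0),(27,0),(30,0)]:
    print(a,end=" "); pt,Rt=pour(*a); delta(pt,Rt); 
print(ik2(*pour(30)))
E
```

```text
(-12, 0.05) shift cm [-0.08, -0.32, -1.06] rot [1.8, 0.0, -0.0] rows>= 0.3
(-10, 0.025) shift cm [-0.07, 1.88, -0.97] rot [3.8, 0.0, -0.0] rows>= 0.5
(-8, 0.0) shift cm [-0.07, 4.1, -0.88] rot [5.8, 0.0, -0.0] rows>= 1.0
(-3, 0) shift cm [-0.08, 3.65, -2.19] rot [10.8, 0.0, -0.0] rows>= 1.5
(2, 0) shift cm [-0.08, 3.33, -3.54] rot [15.8, 0.0, -0.0] rows>= 2.2
(7, 0) shift cm [-0.08, 3.12, -4.9] rot [20.8, 0.0, -0.0] rows>= 2.9
(12, 0) shift cm [-0.08, 3.03, -6.28] rot [25.8, 0.0, -0.0] rows>= 3.6
(17, 0) shift cm [-0.08, 3.06, -7.67] rot [30.8, 0.0, -0.0] rows>= 4.3
(22, 0) shift cm [-0.08, 3.21, -9.04] rot [35.8, 0.0, -0.0] rows>= 5.0
(27, 0) shift cm [-0.08, 3.48, -10.4] rot [40.8, 0.0, -0.0] rows>= 5.7
(30, 0) shift cm [-0.08, 3.7, -11.2] rot [43.8, 0.0, -0.0] rows>= 6.1
(array([ -3.6,  33.1,  38.8, 125.4,  -4.8]), np.float64(0.0))
```

>>> arm_command --rows '[0, 0.5, -1, 2, 0, 0, -1, 0, 1.9, -1, 3.8, 0, 0, -1, 0, 3, -0.9, 4.8, 0, 0, -1, 0, 4, -0.9, 5.8, 0, 0, -1, 0, 4, -0.9, 5.8, 0, 0, -1, 0, 4, -0.9, 5.8, 0, 0, -1]'

```text
time: 11.17
ee_pos: [0.4644, -0.0625, 0.2621]
tcp_rot: [-98.0, 0.0, 96.1]
wrist_force: [-0.2, -0.0, -0.9]
opening: 0.0152
```

```bash
python3 - <<'E'
from kin import *
p,r,o=tcp(); print(o["time"],p.round(4),o["tcp_rot"].round(1),o["wrist_force"].round(1))
for a in [(-8,.0),(-3,0),(2,0),(7,0),(12,0),(17,0),(22,0),(27,0),(30,0)]:
    print(a,end=" "); pt,Rt=pour(*a); delta(pt,Rt)
c=imaging.camera("scene"); cv2.imwrite("pics/k_s.png",cv2.resize(c["pixels"][110:250,180:360],None,fx=4,fy=4,interpolation=cv2.INTER_CUBIC))
c=imaging.camera("top"); cv2.imwrite("pics/k_t.png",cv2.resize(c["pixels"][140:240,220:320],None,fx=5.5,fy=5.5,interpolation=cv2.INTER_CUBIC))
E
```

```text
11.1667 [ 0.4644 -0.0625  0.2621] [-98.    0.   96.1] [-0.2 -0.  -0.9]
(-8, 0.0) shift cm [-0.09, 0.09, 0.01] rot [-0.0, 0.1, -0.0] rows>= 0.0
(-3, 0) shift cm [-0.09, -0.49, -1.25] rot [5.0, 0.1, -0.0] rows>= 0.7
(2, 0) shift cm [-0.09, -0.95, -2.55] rot [10.0, 0.1, -0.0] rows>= 1.4
(7, 0) shift cm [-0.09, -1.3, -3.89] rot [15.0, 0.1, -0.0] rows>= 2.1
(12, 0) shift cm [-0.1, -1.52, -5.26] rot [20.0, 0.1, -0.0] rows>= 2.8
(17, 0) shift cm [-0.1, -1.63, -6.64] rot [25.0, 0.1, -0.0] rows>= 3.5
(22, 0) shift cm [-0.1, -1.62, -8.02] rot [30.0, 0.1, -0.1] rows>= 4.2
(27, 0) shift cm [-0.1, -1.49, -9.39] rot [35.0, 0.1, -0.1] rows>= 4.9
(30, 0) shift cm [-0.11, -1.35, -10.21] rot [38.0, 0.1, -0.1] rows>= 5.3
```

View pics/k_s.png

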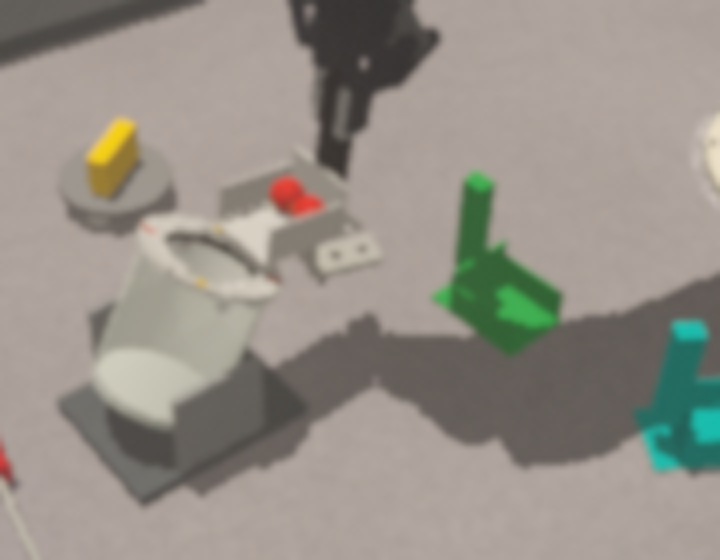

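View pics/k_t.png

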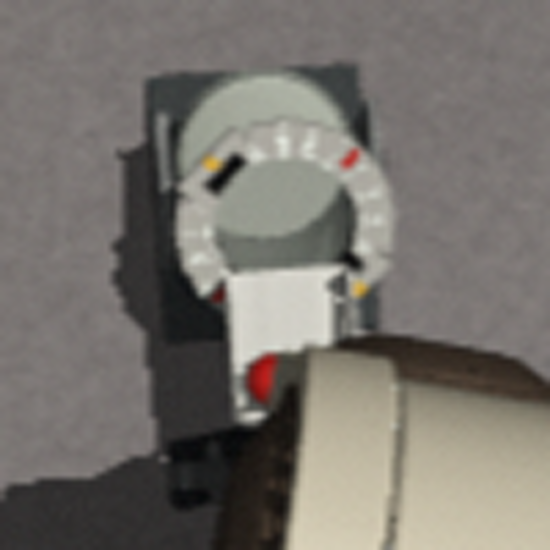

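The top view shows the lip (crop 230–340, row 268) centred on the opening (centre column 285) and just inside its near edge. I advance 4 mm more and tip slowly.

>>> arm_command --rows '[-0.1, -0.1, -0.4, 0, 0, 0, -1, -0.1, -0.35, -1, 2.5, 0, 0, -1, -0.1, -0.6, -1.65, 5, 0, 0, -1, -0.1, -0.85, -2.3, 7.5, 0, 0, -1, -0.1, -1.05, -2.95, 10, 0, 0, -1, -0.1, -1.2, -3.6, 12.5, 0, 0, -1, -0.1, -1.4, -4.3, 15, 0, 0, -1, -0.1, -1.5, -5, 17.5, 0, 0, -1, -0.1, -1.6, -5.65, 20, 0, 0, -1, -0.1, -1.7, -6.35, 22.5, 0, 0, -1, -0.1, -1.7, -7.05, 25, 0, 0, -1, -0.1, -1.7, -7.75, 27.5, 0, 0, -1]'

```text
time: 12.27
ee_pos: [0.5393, -0.0562, 0.2914]
tcp_rot: [-70.6, 0.1, 96.0]
wrist_force: [-0.7, 0.2, -0.9]
opening: 0.0152
```

```bash
python3 - <<'E'
from kin import *
p,r,o=tcp(); print(o["time"],p.round(4),o["tcp_rot"].round(1),o["wrist_force"].round(1),o["q"].round(1))
c=imaging.camera("scene"); cv2.imwrite("pics/l_s.png",cv2.resize(c["pixels"][110:250,180:360],None,fx=4,fy=4,interpolation=cv2.INTER_CUBIC))
E
```

```text
12.2667 [ 0.5393 -0.0562  0.2914] [-70.6   0.1  96. ] [-0.7  0.2 -0.9] [ -4.6  20.   24.1 113.2  -3.6 -10. ]
```

View pics/l_s.png

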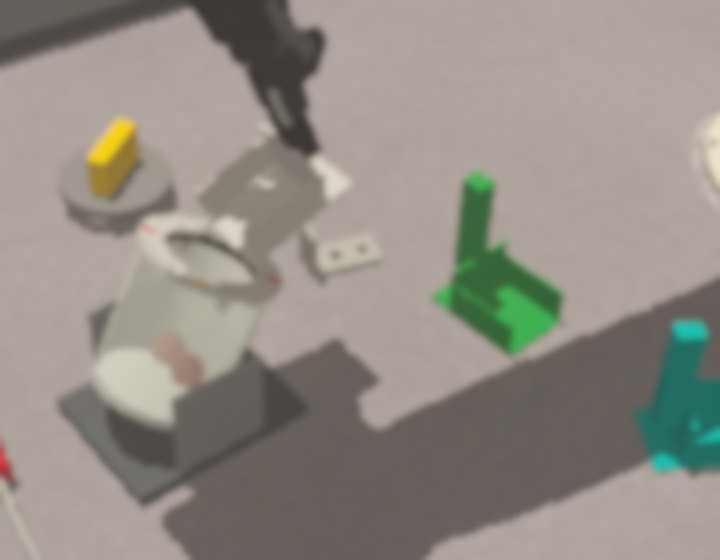

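Both balls are in the canister (crop (168,350) and (185,370)) and the pan is empty. Now I put the scoop back at its free original spot.

```bash
python3 - <<'E'
from kin import *
p,r,o=tcp()
delta(p+[-.03,0,.06],r)
Rt=frame(yawx(87.5),[0,0,-1])
for z in (.26,.18,.142): delta([.4205,.1155,z],Rt)
E
```

```text
shift cm [0.31, -4.64, 4.83] rot [0.0, 0.0, 0.0] rows>= 1.6
shift cm [18.32, 6.18, 8.53] rot [-19.7, 8.4, -1.5] rows>= 5.1
shift cm [18.33, 13.71, 5.83] rot [-19.7, 8.4, -1.5] rows>= 5.7
shift cm [18.34, 17.29, 4.55] rot [-19.7, 8.4, -1.5] rows>= 6.1
```

>>> arm_command --rows '[0.1, -2, 2, 0, 0, 0, -1, 0.3, -4.6, 4.8, -3, 0, 0, -1, 3, -3, 6, -7, 2, 0, -1, 6.5, -1, 7, -12, 4, -0.5, -1, 10.5, 1, 8, -17, 6, -1, -1, 14, 3, 9, -19.7, 8.4, -1.5, -1, 17, 4.3, 9.2, -19.7, 8.4, -1.5, -1, 18.3, 4.3, 9.2, -19.7, 8.4, -1.5, -1, 18.3, 7, 8.2, -19.7, 8.4, -1.5, -1, 18.3, 10, 7.2, -19.7, 8.4, -1.5, -1, 18.3, 13, 6.1, -19.7, 8.4, -1.5, -1, 18.3, 13.7, 5.8, -19.7, 8.4, -1.5, -1]'

```text
time: 13.32
ee_pos: [0.418, 0.1148, 0.1767]
tcp_rot: [-90.1, 0.0, 87.6]
wrist_force: [-0.5, 0.4, -0.6]
opening: 0.0151
```

>>> arm_command --rows '[0, 0, 0, 0, 0, 0, -1, 0, 0, 0, 0, 0, 0, -1]'

```text
time: 13.48
ee_pos: [0.42, 0.1151, 0.182]
tcp_rot: [-90.4, -0.1, 87.5]
wrist_force: [0.4, -0.6, -1.2]
opening: 0.0151
```

```bash
python3 - <<'E'
from kin import *
p,r,o=tcp(); print(o["time"],p.round(4),o["tcp_rot"].round(1),o["wrist_force"].round(1))
Rt=frame(yawx(87.5),[0,0,-1])
for z in (.18,.144,.1415): delta([.4205,.1155,z],Rt)
E
```

```text
13.4833 [0.42   0.1151 0.182 ] [-90.4  -0.1  87.5] [ 0.4 -0.6 -1.2]
shift cm [0.04, 0.2, -0.05] rot [0.4, 0.0, 0.1] rows>= 0.1
shift cm [0.04, 3.8, -0.02] rot [0.4, 0.0, 0.1] rows>= 0.9
shift cm [0.04, 4.05, -0.02] rot [0.4, 0.0, 0.1] rows>= 1.0
```

>>> arm_command --rows '[0, 1.5, 0, 0.3, 0, 0, -1, 0, 3, 0, 0.3, 0, 0, -1, 0, 3.6, 0, 0.3, 0, 0, -1, 0, 3.8, 0, 0.3, 0, 0, -1, 0, 3.9, 0, 0.3, 0, 0, -1, 0, 4, 0, 0.3, 0, 0, -1, 0, 4, 0, 0.3, 0, 0, -1]'

```text
time: 14.07
ee_pos: [0.4204, 0.1153, 0.1415]
tcp_rot: [-90.1, -0.0, 87.6]
wrist_force: [0.9, 0.2, 0.2]
opening: 0.0152
```

>>> arm_command --rows '[0, 0.05, 0, 0, 0, 0, -1, 0, 0.05, 0, 0, 0, 0, -0.4, 0, 0.05, 0, 0, 0, 0, 0.2, 0, 0.05, 0, 0, 0, 0, 0.6, 0, 0.05, 0, 0, 0, 0, 0.6, 0, 0.05, 0, 0, 0, 0, 0.6, 0, 0.05, 0, 0, 0, 0, 0.6]'

```text
time: 14.65
ee_pos: [0.4198, 0.1152, 0.14]
tcp_rot: [-90.0, -0.0, 87.6]
wrist_force: [-0.9, -0.0, 0.2]
opening: 0.0684
```

>>> arm_command --rows '[0, -1, 0, 0, 0, 0, 0.6, 0, -3, 0, 0, 0, 0, 0.6, 0, -6, 0, 0, 0, 0, 0.6, 0, -10, 0, 0, 0, 0, 0.6, 0, -14, 0, 0, 0, 0, 1, 0, -14, 0, 0, 0, 0, 1]'

```text
time: 15.15
ee_pos: [0.421, 0.1155, 0.2882]
tcp_rot: [-90.6, -0.2, 87.6]
wrist_force: [1.0, 0.2, 1.5]
opening: 0.0852
```

```bash
python3 - <<'E'
from kin import *
p,r,o=tcp(); print(o["time"],p.round(4),o["tcp_rot"].round(1),o["q"].round(1),o["opening"])
c=imaging.camera("scene"); cv2.imwrite("pics/m_s.png",cv2.resize(c["pixels"][110:290,160:390],None,fx=3.3,fy=3.3,interpolation=cv2.INTER_CUBIC))
# cap approach: bar dir 37.5 deg, tool x perpendicular (127.5 or -52.5)
for tx in(127.5,-52.5):
    pt=np.array([.541,-.287,.045+.054]); Rt=frame(yawx(tx),[0,0,-1]); print(tx,ik2(pt,Rt)); delta(pt+[0,0,.14],Rt)
E
```

```text
15.15 [0.421  0.1155 0.2882] [-90.6  -0.2  87.6] [ 15.3 -11.3  -7.2  93.5   0.   17.8] 0.08524959416148176
127.5 (array([-27.9,  14.3,  -1.7,  74. ,   0. ]), np.float64(0.0))
shift cm [-39.71, 4.58, -13.68] rot [0.4, -39.9, -0.0] rows>= 10.1
-52.5 (array([-27.9,  14.3,  -1.7,  74. ,   0. ]), np.float64(0.0))
shift cm [-39.71, 4.58, -13.68] rot [0.0, 140.1, 0.6] rows>= 19.6
```

View pics/m_s.png

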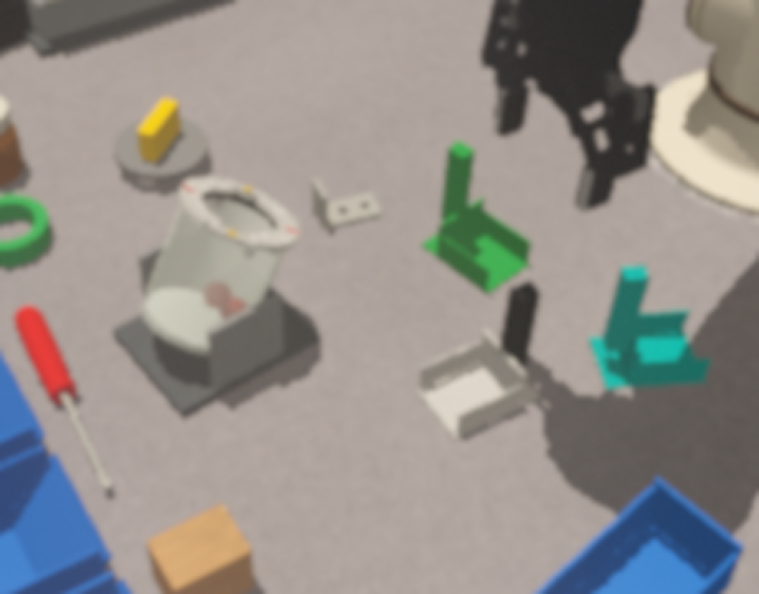

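The scene crop shows the scoop standing on its underside at (480,390), free of the gripper, and the balls in the canister at (218,295) and (232,305). The cap is next.

>>> arm_command --rows '[-4, 0, -1.4, 0, -4, 0, 1, -8, 0.3, -2.8, 0, -8, 0, 1, -12, 0.5, -4.1, 0, -12, 0, 1, -16, 0.8, -5.5, 0, -16, 0, 1, -20, 1.2, -6.9, 0, -20, 0, 1, -24, 1.8, -8.3, 0, -24, 0, 1, -28, 2.4, -9.7, 0, -28, 0, 1, -32, 3.2, -11, 0, -32, 0, 1, -36, 4, -12.4, 0, -36, 0, 1, -39.7, 4.6, -13.7, 0.3, -39.9, 0, 1, -39.7, 4.6, -13.7, 0.3, -39.9, 0, 1, -39.7, 4.6, -13.7, 0.3, -39.9, 0, 1]'

```text
time: 16.2
ee_pos: [0.5395, -0.2894, 0.2315]
tcp_rot: [-89.7, -0.3, 127.3]
wrist_force: [0.6, 0.6, 0.2]
opening: 0.0853
```

>>> arm_command --rows '[0, 0, 0, 0, 0, 0, 1, 0, 0, 0, 0, 0, 0, 1]'

```text
time: 16.37
ee_pos: [0.5396, -0.2862, 0.2343]
tcp_rot: [-89.8, -0.1, 127.5]
wrist_force: [-0.7, 1.2, 0.4]
opening: 0.0854
```

```bash
python3 - <<'E'
from kin import *
p,r,o=tcp(); print(o["time"],p.round(4),o["tcp_rot"].round(1),o["q"].round(1),o["opening"])
c=imaging.camera("wrist"); im=c["pixels"]; P=cloud(c); hsv=cv2.cvtColor(im,cv2.COLOR_BGR2HSV).astype(int)
near=(np.hypot(P[...,0]-.541,P[...,1]+.287)<.07)
y=near&(hsv[...,0]>15)&(hsv[...,0]<40)&(hsv[...,1]>130)&(P[...,2]>.053)&(P[...,2]<.065); print("bar top",y.sum(),P[y].mean(0).round(4),[np.round(v,1) for v in cv2.minAreaRect((P[y][:,:2]*1000).astype(np.float32))])
f=near&(P[...,2]>.018)&(P[...,2]<.027)&~((hsv[...,0]>15)&(hsv[...,0]<40)&(hsv[...,1]>130)); Q=P[f]; print("flange",f.sum(),Q.mean(0).round(4),[np.round(v,1) for v in cv2.minEnclosingCircle((Q[:,:2]*1000).astype(np.float32))])
cv2.imwrite("pics/n_w.png",im)
# same wrist view of mouth if visible
cm,n,e1,e2=mouthf(); print("mouth px",proj(c,cm))
E
```

```text
16.3667 [ 0.5396 -0.2862  0.2343] [-8.980e+01 -1.000e-01  1.275e+02] [-27.9  12.7  11.1  88.6  -0.2 -65.4] 0.08543406793833497
bar top 1405 [ 0.5397 -0.2893  0.0582] [array([ 540.9, -288.6]), array([57.4, 17.8]), np.float64(37.8)]
flange 5757 [ 0.538  -0.2905  0.0224] [array([ 541.1, -288.2]), np.float64(47.0)]
mouth px [[473.78700364 436.81034008]]
```

View pics/n_w.png

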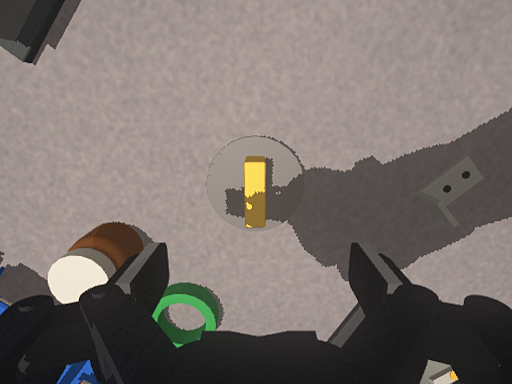

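The wrist view shows the cap's bar at (256,190), lying vertically between the open jaws. The jar (95,265) and tape (185,315) are near the left finger, so I check that clearance.

```bash
python3 - <<'E'
from kin import *
P=np.load("/tmp/top.npz")["P"]
m=(abs(P[...,0]-.66)<.09)&(abs(P[...,1]+.33)<.1)&(P[...,2]>.06)&(P[...,2]<.09)
print("jar",m.sum(),P[m].mean(0).round(3),P[m].min(0).round(3),P[m].max(0).round(3))
pt=np.array([.541,-.2884,.099]); Rt=frame(yawx(127.8),[0,0,-1])
for z in(.16,.099): delta([pt[0],pt[1],z],Rt)
M=Rt.as_matrix(); print("finger backs",(pt-.057*M[:,0]).round(3),(pt+.057*M[:,0]).round(3))
E
```

```text
jar 316 [ 0.688 -0.36   0.075] [ 0.663 -0.386  0.06 ] [ 0.715 -0.335  0.082]
shift cm [-0.28, 7.47, 0.01] rot [-0.2, -0.3, 0.1] rows>= 1.8
shift cm [-0.29, 13.56, -0.01] rot [-0.2, -0.3, 0.1] rows>= 3.3
finger backs [ 0.576 -0.333  0.099] [ 0.506 -0.243  0.099]
```

>>> arm_command --rows '[-0.2, 3, 0, -0.2, -0.3, 0, 0.3, -0.3, 6.5, 0, -0.2, -0.3, 0, 0.3, -0.3, 9.5, 0, -0.2, -0.3, 0, 0.3, -0.3, 12, 0, -0.2, -0.3, 0, 0.3, -0.3, 13.4, 0, -0.2, -0.3, 0, 0.3, -0.3, 13.4, 0, -0.2, -0.3, 0, 0.3, -0.3, 13.4, 0, -0.2, -0.3, 0, 0.3]'

```text
time: 17.0
ee_pos: [0.5409, -0.2887, 0.1005]
tcp_rot: [-89.9, -0.1, 127.8]
wrist_force: [-0.6, 0.5, -0.3]
opening: 0.0556
```

>>> arm_command --rows '[0, 0, 0, 0, 0, 0, -1, 0, 0, 0, 0, 0, 0, -1, 0, 0, 0, 0, 0, 0, -1, 0, 0, 0, 0, 0, 0, -1, 0, 0, 0, 0, 0, 0, -1, 0, 0, 0, 0, 0, 0, -1]' --force 80

```text
time: 17.5
ee_pos: [0.5417, -0.2901, 0.1018]
tcp_rot: [-90.0, 0.0, 127.8]
wrist_force: [-0.5, 0.5, 7.5]
opening: 0.0172
```

>>> arm_command --rows '[0, -1, 0, 0, 0, 0, -1, 0, -3, 0, 0, 0, 0, -1, 0, -6, 0, 0, 0, 0, -1, 0, -10, 0, 0, 0, 0, -1, 0, -14, 0, 0, 0, 0, -1, 0, -16, 0, 0, 0, 0, -1, 0, -16, 0, 0, 0, 0, -1]'

```text
time: 18.08
ee_pos: [0.5422, -0.2906, 0.2667]
tcp_rot: [-90.1, 0.4, 127.7]
wrist_force: [1.4, -1.0, -0.7]
opening: 0.0169
```

```bash
cat >> kin.py <<'E'
CU=.1018  # cap underside ahead of TCP
def capR(turn=0,notch=-45):
    # bar (cap x) along notch dir, tool x perpendicular, turned clockwise by turn
    c,n,e1,e2=mouthf(); a=np.radians(notch-turn); bx=e1*np.cos(a)+e2*np.sin(a); y=-n
    tx=np.cross(n,bx); 
    if tx[1]<0: tx=-tx   # want yaw ~144 at turn 0
    return frame(tx,y)
def cappose(w,turn=0,u=0,v=0,notch=-45): # w underside height above collar face
    c,n,e1,e2=mouthf(); Rt=capR(0,notch)*R.from_rotvec([0,np.radians(turn),0]); return c+n*(w+CU)+u*e1+v*e2,Rt
E
python3 - <<'E'
from kin import *
p,r,o=tcp(); print(o["time"],p.round(4),o["tcp_rot"].round(1),o["opening"],o["wrist_force"].round(2))
c=imaging.camera("wrist"); T=c["world_from_camera"]; M=np.eye(4); M[:3,:3]=r.as_matrix(); M[:3,3]=p; TC=np.linalg.inv(M)@T; np.save("/tmp/tc.npy",TC); print(TC.round(3))
cv2.imwrite("pics/o_w.png",c["pixels"])
s=imaging.camera("scene"); cv2.imwrite("pics/o_s.png",cv2.resize(s["pixels"][80:240,140:300],None,fx=3.7,fy=3.7,interpolation=cv2.INTER_CUBIC))
pt,Rt=cappose(.10); print("mouth tgt",pt.round(3),Rt.as_matrix()[:,0].round(2),ik2(pt,Rt)); delta(pt,Rt)
cm,n,e1,e2=mouthf()
for dw in(.06,.1,.14):
  for k in(0,.05,.1,.14):
    tz=Rt.as_matrix()[:,2]; pp=cm+n*(dw+CU)+k*tz; T2=np.eye(4);T2[:3,:3]=Rt.as_matrix();T2[:3,3]=pp; cc=dict(c); cc["world_from_camera"]=T2@TC
    print(dw,k,pp.round(3),proj(cc,[cm,cm+.05*e1,cm-.05*e1,cm+.05*e2,cm-.05*e2]).round(0).tolist())
E
```

```text
18.0833 [ 0.5422 -0.2906  0.2667] [-90.1   0.4 127.7] 0.016928373966456193 [ 1.39 -0.99 -0.69]
[[ 1.     0.001  0.     0.   ]
 [-0.     0.269 -0.963 -0.07 ]
 [-0.001  0.963  0.269  0.068]
 [ 0.     0.     0.     1.   ]]
mouth tgt [ 0.482 -0.061  0.309] [-0.69  0.64 -0.33] (array([-10.5, -26.7, -20.7,  69. ,   7.5]), np.float64(0.0))
shift cm [21.77, -4.86, -9.29] rot [-21.9, -12.7, 17.4] rows>= 5.8
0.06 0 [ 0.5   -0.059  0.274] [[258.0, 199.0], [212.0, 155.0], [301.0, 240.0], [215.0, 240.0], [304.0, 155.0]]
0.06 0.05 [ 0.473 -0.098  0.258] [[258.0, 256.0], [214.0, 217.0], [299.0, 293.0], [218.0, 293.0], [302.0, 216.0]]
0.06 0.1 [ 0.445 -0.136  0.241] [[258.0, 308.0], [217.0, 272.0], [297.0, 341.0], [220.0, 341.0], [300.0, 272.0]]
0.06 0.14 [ 0.423 -0.167  0.228] [[258.0, 345.0], [218.0, 312.0], [295.0, 376.0], [221.0, 376.0], [298.0, 312.0]]
0.1 0 [ 0.482 -0.061  0.309] [[258.0, 187.0], [218.0, 148.0], [295.0, 223.0], [221.0, 223.0], [298.0, 148.0]]
0.1 0.05 [ 0.454 -0.099  0.293] [[258.0, 237.0], [220.0, 202.0], [294.0, 270.0], [223.0, 270.0], [296.0, 202.0]]
0.1 0.1 [ 0.426 -0.138  0.276] [[258.0, 283.0], [222.0, 251.0], [292.0, 313.0], [224.0, 313.0], [294.0, 251.0]]
0.1 0.14 [ 0.404 -0.168  0.263] [[258.0, 317.0], [223.0, 287.0], [291.0, 345.0], [226.0, 345.0], [293.0, 287.0]]
0.14 0 [ 0.463 -0.063  0.345] [[258.0, 178.0], [223.0, 144.0], [291.0, 210.0], [225.0, 210.0], [293.0, 144.0]]
0.14 0.05 [ 0.435 -0.101  0.328] [[258.0, 222.0], [225.0, 191.0], [290.0, 252.0], [227.0, 252.0], [291.0, 191.0]]
0.14 0.1 [ 0.408 -0.14   0.312] [[258.0, 264.0], [226.0, 235.0], [288.0, 291.0], [228.0, 291.0], [290.0, 235.0]]
0.14 0.14 [ 0.386 -0.17   0.299] [[258.0, 294.0], [227.0, 267.0], [288.0, 320.0], [229.0, 320.0], [289.0, 267.0]]
```

View pics/o_w.png

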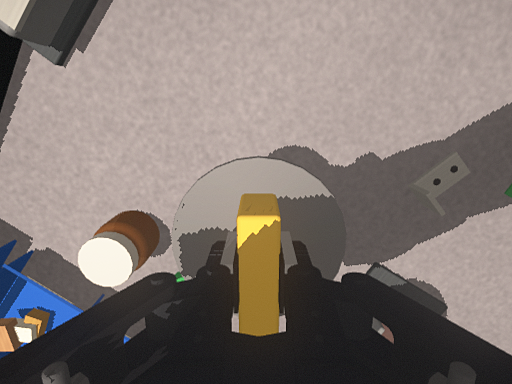

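View pics/o_s.png

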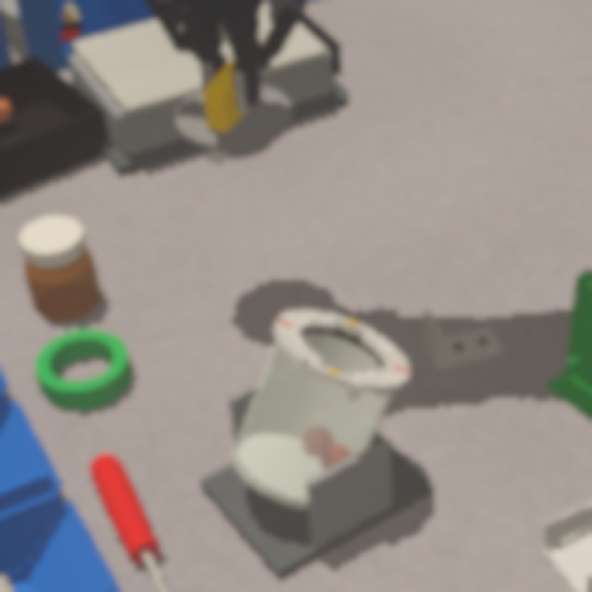

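The wrist view shows the cap held by its bar (250,260), with the flange level at columns 175–347. Next I hover where the wrist camera also sees the collar above the flange.

```bash
python3 - <<'E'
from kin import *
cm,n,e1,e2=mouthf()
pt,Rt=cappose(.09); M=Rt.as_matrix(); pw=pt-.08*M[:,2]; print(pw.round(3),ik2(pw,Rt),ik2(*cappose(-.0165)),ik2(*cappose(-.0165,90))); delta(pw,Rt)
TC=np.load("/tmp/tc.npy"); T2=np.eye(4);T2[:3,:3]=M;T2[:3,3]=pw
c=imaging.camera("top"); K=np.array([[303.28,0,258.3],[0,303.28,194.8],[0,0,1]])
print(proj({"camera_matrix":K,"world_from_camera":T2@TC},[cm,cm+.05*e2,cm-.05*e2,cm+.05*e1,cm-.05*e1]).round(0).tolist())
E
```

```text
[0.53  0.001 0.327] (array([ -1.2, -20.7, -14.8,  68.2,   3.2]), np.float64(0.0)) (array([ -8.6, -20. , -27.4,  55.5,   6.6]), np.float64(0.0)) (array([ -8.6, -20. , -27.4,  55.5,   6.6]), np.float64(0.0))
shift cm [23.66, -6.63, -16.93] rot [-21.9, -12.7, 17.4] rows>= 7.2
[[258.0, 95.0], [216.0, 139.0], [303.0, 48.0], [213.0, 48.0], [299.0, 139.0]]
```

>>> arm_command --rows '[1.5, -1.5, -1.1, 0, 0, 0, -1, 4, -3.5, -2.9, -3, -2, 2, -1, 7, -5, -5, -6, -4, 4, -1, 10, -5.7, -7.2, -9, -6, 6, -1, 13, -6.2, -9.3, -12, -8, 8, -1, 16, -6.6, -11.4, -15, -9, 10, -1, 19, -6.6, -13.6, -18, -11, 13, -1, 21.5, -6.6, -15.4, -20, -12, 16, -1, 23.2, -6.6, -16.6, -21.9, -12.7, 17.4, -1, 23.7, -6.6, -16.9, -21.9, -12.7, 17.4, -1, 23.7, -6.6, -16.9, -21.9, -12.7, 17.4, -1, 23.7, -6.6, -16.9, -21.9, -12.7, 17.4, -1]'

```text
time: 19.23
ee_pos: [0.5297, 0.0006, 0.3249]
tcp_rot: [-110.4, 19.1, 137.3]
wrist_force: [0.0, 0.2, -1.3]
opening: 0.0166
```

```bash
python3 - <<'E'
from kin import *
p,r,o=tcp(); print(o["time"],p.round(4),o["tcp_rot"].round(1),o["q"].round(1),o["opening"],o["wrist_force"].round(2)); M=r.as_matrix()
c=imaging.camera("wrist"); im=c["pixels"]; cv2.imwrite("pics/p_w.png",im)
P=cloud(c).reshape(-1,3); hsv=cv2.cvtColor(im,cv2.COLOR_BGR2HSV).reshape(-1,3).astype(int); Hh,S=hsv[:,0],hsv[:,1]
np.savez("/tmp/w1.npz",P=P,im=im,T=c["world_from_camera"],K=c["camera_matrix"],z=c["z_map"])
cm,nn,_,_=mouthf(); c0=cm.copy()
for it in range(12):
    q=P-c0; a=q@nn; rad=np.linalg.norm(q-a[:,None]*nn,axis=1); m=(abs(a)<(.005 if it<4 else .002))&(rad<.055)&(rad>.032); Q=P[m]; ce=Q.mean(0); _,_,vt=np.linalg.svd(Q-ce,full_matrices=False); nn=vt[2]*np.sign(vt[2][2]); c0=c0-nn*((c0-ce)@nn)
    e1=np.cross([0,0,1],nn);e1/=np.linalg.norm(e1);e2=np.cross(nn,e1); q=np.stack([(Q-c0)@e1,(Q-c0)@e2],-1); th=np.degrees(np.arctan2(q[:,1],q[:,0])); rr=np.hypot(*q.T); po=[];pi=[]
    for t in range(-180,180,6):
        k=np.where((th>=t)&(th<t+6))[0]
        if len(k)>5: po.append(q[k[np.argmax(rr[k])]]); pi.append(q[k[np.argmin(rr[k])]])
    f=lambda pts:least_squares(lambda x:np.hypot(*(np.array(pts)-x[:2]).T)-x[2],[0,0,.05],loss="soft_l1",f_scale=.001).x
    fo,fi=f(po),f(pi); c0=c0+e1*fo[0]+e2*fo[1]
print("mouth wrist c",c0.round(4),"inner c",(c0+e1*fi[0]+e2*fi[1]).round(4),"r",fo[2].round(4),fi[2].round(4),"n",nn.round(4),"tilt",np.degrees(np.arccos(nn[2])).round(2),"yaw",np.degrees(np.arctan2(nn[1],nn[0])).round(2),m.sum())
qq=P-c0; al=qq@nn; rad=np.linalg.norm(qq-al[:,None]*nn,axis=1); nr=(abs(al)<.005)&(rad<.055)&(rad>.030); an=np.degrees(np.arctan2(qq@e2,qq@e1))
for nm,mk in(("yellow",(Hh>15)&(Hh<35)&(S>90)),("red",((Hh<8)|(Hh>172))&(S>90))):
    k=nr&mk
    for s in(0,1):
        kk=k&((qq@e1>0)==bool(s)); print("  ",nm,kk.sum(),np.median(an[kk]).round(1) if kk.any() else None)
# cap flange in tool frame
Q=(P-p)@M; k=(abs(Q[:,1]-.079)<.003)&(np.hypot(Q[:,0],Q[:,2])<.06); F=Q[k]; print("flange pts",k.sum(),F.mean(0).round(4))
th=np.degrees(np.arctan2(F[:,2],F[:,0])); rr=np.hypot(F[:,0],F[:,2]); po=[]
for t in range(-180,180,5):
    i=np.where((th>=t)&(th<t+5))[0]
    if len(i)>10: j=i[np.argmax(rr[i])]; po.append(F[j,[0,2]]) if rr[j]>.04 else 0
x=least_squares(lambda x:np.hypot(*(np.array(po)-x[:2]).T)-.047,[0,0],loss="soft_l1",f_scale=.001).x; print("cap centre in tool x,z (mm)",(x*1000).round(2),len(po))
A=np.c_[F[:,0],F[:,2],np.ones(len(F))]; co=np.linalg.lstsq(A,F[:,1],rcond=None)[0]; print("flange plane tilt deg",np.degrees(co[:2]).round(2),"h",co[2].round(4))
E
```

```text
19.2333 [0.5297 0.0006 0.3249] [-110.4   19.1  137.3] [ -1.3 -20.5 -14.8  68.3   3.3 -51.2] 0.01663750929202938 [ 0.02  0.15 -1.33]
mouth wrist c [ 0.5748 -0.0532  0.1308] inner c [ 0.5749 -0.053   0.1309] r 0.0504 0.0333 n [-0.4672 -0.0474  0.8829] tilt 28.01 yaw -174.21 6499
   yellow 46 135.0
   yellow 75 -45.1
   red 55 -135.1
   red 59 45.8
flange pts 11733 [0.0003 0.0793 0.0168]
cap centre in tool x,z (mm) [ 0.3 -1. ] 50
flange plane tilt deg [-0.02 -0.04] h 0.0793
```

View pics/p_w.png

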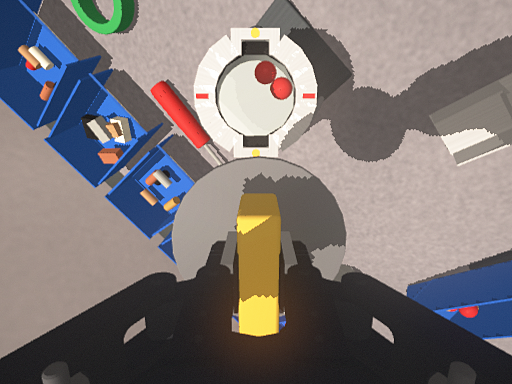

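The wrist view shows the collar at (255,95) with notches at (255,45) and (255,142), in line with the held bar, and both balls inside. The fit gives tilt 28.0°, notches at ±45° and radii of 50.4 and 33.3 mm, all as listed. Next I line up and lower the cap.

```bash
cat >> kin.py <<'E'
def mouthf():
    c=np.array([.5748,-.0531,.1308]); t=np.radians(28); y=np.radians(-174.2); n=np.array([np.sin(t)*np.cos(y),np.sin(t)*np.sin(y),np.cos(t)]); e1=np.cross([0,0,1],n); e1/=np.linalg.norm(e1); return c,n,e1,np.cross(n,e1)
OFF=np.array([.0003,0,-.0008])
def cappose(w,turn=0,u=0,v=0,notch=-45):
    c,n,e1,e2=mouthf(); Rt=capR(0,notch)*R.from_rotvec([0,np.radians(turn),0]); return c+n*(w+CU)+u*e1+v*e2-Rt.apply(OFF),Rt
def st():
    p,r,o=tcp(); c,n,e1,e2=mouthf(); cc=p+r.apply(OFF)+CU*r.as_matrix()[:,1]-c
    print("t",round(o["time"],2),"cap u,v,w mm",(np.array([cc@e1,cc@e2,cc@n])*1000).round(2),"F uvw",[round(float(o["wrist_force"]@k),1) for k in(e1,e2,n)],"Mn",round(float(o["torque"]@n),2),"open",round(float(o["opening"]),4),"q6",o["q"][5].round(1),"rotdev",np.degrees((capR().inv()*r).as_rotvec()).round(1))
E
python3 - <<'E'
from kin import *
st()
for w in (.09,.03,0,-.004): delta(*cappose(w))
E
```

```text
t 19.28 cap u,v,w mm [-58.24  56.39  88.22] F uvw [0.5, -1.3, -1.6] Mn -0.02 open 0.0169 q6 -51.2 rotdev [ 0.2  0.1 -0.2]
shift cm [-0.11, -0.15, 8.15] rot [-0.2, -0.1, 0.2] rows>= 2.0
shift cm [-0.13, 5.85, 8.12] rot [-0.2, -0.1, 0.2] rows>= 2.4
shift cm [-0.15, 8.85, 8.11] rot [-0.2, -0.1, 0.2] rows>= 2.9
shift cm [-0.15, 9.25, 8.11] rot [-0.2, -0.1, 0.2] rows>= 3.0
```

>>> arm_command --rows '[0, 0, 2, 0, 0, 0, -1, 0, 0, 4.5, 0, 0, 0, -1, -0.1, 0, 6.8, -0.2, -0.1, 0.2, -1, -0.1, 1, 8.1, -0.2, -0.1, 0.2, -1, -0.1, 3.5, 8.1, -0.2, -0.1, 0.2, -1, -0.1, 5.5, 8.1, -0.2, -0.1, 0.2, -1, -0.1, 7, 8.1, -0.2, -0.1, 0.2, -1, -0.1, 7, 8.1, -0.2, -0.1, 0.2, -1, -0.1, 7, 8.1, -0.2, -0.1, 0.2, -1]'

```text
time: 20.03
ee_pos: [0.5182, -0.0595, 0.2367]
tcp_rot: [-110.6, 19.3, 137.2]
wrist_force: [-0.3, -0.2, -1.0]
opening: 0.0164
```

```bash
python3 - <<'E'
from kin import *
st()
for w in (.005,-.004,-.0165): delta(*cappose(w))
E
```

```text
t 20.03 cap u,v,w mm [-0.17 -0.39 18.4 ] F uvw [0.1, -0.7, -0.8] Mn -0.07 open 0.0164 q6 -58.4 rotdev [ 0.   0.1 -0.1]
shift cm [-0.03, 1.34, -0.01] rot [-0.0, -0.1, 0.1] rows>= 0.3
shift cm [-0.03, 2.24, -0.01] rot [-0.0, -0.1, 0.1] rows>= 0.5
shift cm [-0.03, 3.49, -0.01] rot [-0.0, -0.1, 0.1] rows>= 0.8
```

>>> arm_command --rows '[0, 0.7, 0, 0, 0, 0, -1, 0, 1.3, 0, 0, 0, 0, -1, 0, 1.7, 0, 0, 0, 0, -1, 0, 2, 0, 0, 0, 0, -1, 0, 2.3, 0, 0, 0, 0, -1, 0, 2.3, 0, 0, 0, 0, -1]'

```text
time: 20.53
ee_pos: [0.5292, -0.0573, 0.2169]
tcp_rot: [-110.7, 19.4, 137.2]
wrist_force: [-0.0, -0.5, -1.4]
opening: 0.0166
```

```bash
python3 - <<'E'
from kin import *
st()
E
```

```text
t 20.53 cap u,v,w mm [-1.31  0.42 -4.24] F uvw [0.5, -0.7, -1.2] Mn 0.0 open 0.0166 q6 -58.1 rotdev [-0.1  0.   0. ]
```

The cap's underside is 4 mm below the collar face with no contact force, so the lugs are in the notches. Now I press.

>>> arm_command --rows '[0, 0.3, 0, 0, 0, 0, -1, 0, 0.6, 0, 0, 0, 0, -1, 0, 0.9, 0, 0, 0, 0, -1, 0, 1.1, 0, 0, 0, 0, -1, 0, 1.2, 0, 0, 0, 0, -1, 0, 1.25, 0, 0, 0, 0, -1, 0, 1.25, 0, 0, 0, 0, -1]'

```text
time: 21.12
ee_pos: [0.5352, -0.0568, 0.2069]
tcp_rot: [-110.7, 19.5, 137.2]
wrist_force: [-5.7, 1.2, 4.8]
opening: 0.0168
```

```bash
python3 - <<'E'
from kin import *
st()
E
```

```text
t 21.12 cap u,v,w mm [ -1.2    1.2  -15.88] F uvw [-1.7, -2.7, 6.9] Mn 0.0 open 0.0168 q6 -57.9 rotdev [-0.1  0.   0.1]
```

>>> arm_command --rows '[0, 0.08, 0, 0, 0, 0, -1, 0, 0.15, 0, 0, 0, 0, -1, 0, 0.15, 0, 0, 0, 0, -1]'

```text
time: 21.37
ee_pos: [0.5355, -0.0567, 0.2063]
tcp_rot: [-110.7, 19.5, 137.2]
wrist_force: [-13.5, 0.3, 12.2]
opening: 0.0169
```

```bash
python3 - <<'E'
from kin import *
st()
c=imaging.camera("scene"); cv2.imwrite("pics/q_s.png",cv2.resize(c["pixels"][130:240,180:290],None,fx=5,fy=5,interpolation=cv2.INTER_CUBIC))
E
```

```text
t 21.37 cap u,v,w mm [ -1.21   1.23 -16.57] F uvw [-1.7, -6.1, 17.1] Mn 0.01 open 0.0169 q6 -57.9 rotdev [-0.1  0.   0.1]
```

View pics/q_s.png

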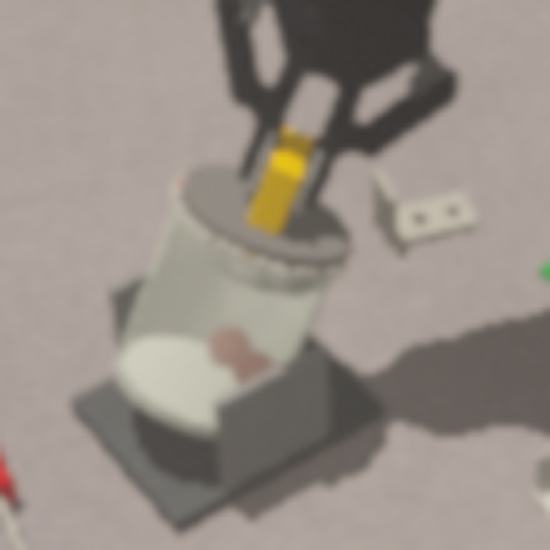

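The flange is seated on the collar: 16.6 mm below the face, axial force 17 N, no gap visible at (270,250). Now the quarter-turn.

```bash
python3 - <<'E'
from kin import *
for t in (0,15,30,45,60,75,90,93): print(t,end=" "); delta(*cappose(-.0167,t))
E
```

```text
0 shift cm [-0.01, 0.01, 0.15] rot [0.1, -0.0, -0.1] rows>= 0.0
15 shift cm [0.01, 0.01, 0.16] rot [0.1, 15.0, -0.1] rows>= 2.1
30 shift cm [0.03, 0.01, 0.16] rot [0.1, 30.0, -0.0] rows>= 4.2
45 shift cm [0.05, 0.01, 0.15] rot [0.1, 45.0, -0.0] rows>= 6.3
60 shift cm [0.07, 0.01, 0.14] rot [0.1, 60.0, -0.0] rows>= 8.4
75 shift cm [0.09, 0.01, 0.12] rot [0.2, 75.0, 0.0] rows>= 10.5
90 shift cm [0.1, 0.01, 0.1] rot [0.2, 90.0, 0.0] rows>= 12.6
93 shift cm [0.1, 0.01, 0.1] rot [0.2, 93.0, 0.0] rows>= 13.0
```

>>> arm_command --rows '[0, 0.05, 0.05, 0, 0, 0, -1, 0, 0.05, 0.1, 0, 4, 0, -1, 0, 0.05, 0.1, 0, 9, 0, -1, 0, 0.05, 0.1, 0, 14, 0, -1, 0.03, 0.05, 0.1, 0, 19, 0, -1, 0.03, 0.05, 0.1, 0, 24, 0, -1, 0.03, 0.05, 0.1, 0, 29, 0, -1, 0.03, 0.05, 0.1, 0, 34, 0, -1, 0.05, 0.05, 0.1, 0, 39, 0, -1, 0.05, 0.05, 0.1, 0, 44, 0, -1, 0.05, 0.05, 0.1, 0, 45, 0, -1]'

```text
time: 22.33
ee_pos: [0.5355, -0.0577, 0.2063]
tcp_rot: [-118.3, -0.1, 95.5]
wrist_force: [-9.8, -3.4, 12.7]
opening: 0.0165
```

```bash
python3 - <<'E'
from kin import *
st()
for t in (60,75,90,93): print(t,end=" "); delta(*cappose(-.0167,t))
E
```

```text
t 22.33 cap u,v,w mm [  0.43   1.78 -16.59] F uvw [2.4, -3.0, 16.0] Mn 0.38 open 0.0165 q6 -12.7 rotdev [-0.2 45.3  0.2]
60 shift cm [0.05, 0.01, 0.14] rot [0.3, 14.7, -0.0] rows>= 2.1
75 shift cm [0.07, 0.01, 0.14] rot [0.3, 29.7, -0.0] rows>= 4.2
90 shift cm [0.09, 0.01, 0.13] rot [0.3, 44.7, 0.0] rows>= 6.2
93 shift cm [0.1, 0.01, 0.13] rot [0.3, 47.7, 0.0] rows>= 6.7
```

>>> arm_command --rows '[0, 0.02, 0.05, 0, 5, 0, -1, 0, 0.03, 0.1, 0, 10, 0, -1, 0.05, 0.03, 0.1, 0, 15, 0, -1, 0.05, 0.03, 0.1, 0, 20, 0, -1, 0.05, 0.03, 0.1, 0, 25, 0, -1, 0.05, 0.03, 0.1, 0, 30, 0, -1, 0.1, 0.03, 0.1, 0, 35, 0, -1, 0.1, 0.03, 0.1, 0, 40, 0, -1, 0.1, 0.03, 0.1, 0, 44, 0, -1, 0.1, 0.03, 0.1, 0, 46, 0, -1, 0.1, 0.03, 0.1, 0, 46, 0, -1, 0.1, 0.03, 0.1, 0, 46, 0, -1]'

```text
time: 23.33
ee_pos: [0.5349, -0.0571, 0.206]
tcp_rot: [-110.6, -19.9, 53.4]
wrist_force: [-9.4, -4.2, 14.5]
opening: 0.0167
```

```bash
python3 - <<'E'
from kin import *
st()
E
```

```text
t 23.33 cap u,v,w mm [  0.47   1.16 -16.57] F uvw [3.3, -1.8, 17.4] Mn 0.01 open 0.0167 q6 33.2 rotdev [-0.3 91.   0.1]
```

>>> arm_command --rows '[0, -0.2, 0, 0, 0, 0, -1, 0, -0.4, 0, 0, 0, 0, -1, 0, -0.6, 0, 0, 0, 0, -1, 0, -0.7, 0, 0, 0, 0, -1, 0, -0.7, 0, 0, 0, 0, -1]'

```text
time: 23.75
ee_pos: [0.5315, -0.057, 0.2108]
tcp_rot: [-110.5, -19.9, 53.4]
wrist_force: [0.4, -2.1, 4.5]
opening: 0.017
```

```bash
python3 - <<'E'
from kin import *
st()
E
```

```text
t 23.75 cap u,v,w mm [ -0.1    0.4  -10.72] F uvw [2.1, 2.3, 3.9] Mn -0.02 open 0.017 q6 33.1 rotdev [-0.3 91.   0. ]
```

>>> arm_command --rows '[0, -0.1, 0, 0, 0, 0, -1, 0, -0.15, 0, 0, 0, 0, -1, 0, -0.15, 0, 0, 0, 0, -1]'

```text
time: 24.0
ee_pos: [0.5306, -0.0567, 0.2111]
tcp_rot: [-110.4, -19.9, 53.4]
wrist_force: [1.0, -1.7, 4.1]
opening: 0.0172
```

```bash
python3 - <<'E'
from kin import *
st()
E
```

```text
t 24.0 cap u,v,w mm [ -0.57  -0.46 -10.12] F uvw [1.8, 2.7, 3.2] Mn 0.04 open 0.0172 q6 33.0 rotdev [-0.2 91.  -0. ]
```

>>> arm_command --rows '[0, -0.1, 0, 0, 0, 0, -1, 0, -0.1, 0, 0, 0, 0, -1, 0, -0.1, 0, 0, 0, 0, -1]'

```text
time: 24.25
ee_pos: [0.5304, -0.0567, 0.2111]
tcp_rot: [-110.3, -19.8, 53.4]
wrist_force: [13.7, -2.1, -5.1]
opening: 0.0169
```

```bash
python3 - <<'E'
from kin import *
st()
E
```

```text
t 24.25 cap u,v,w mm [-0.63 -0.65 -9.96] F uvw [3.5, 9.5, -10.8] Mn -0.01 open 0.0169 q6 33.0 rotdev [-0.1 91.  -0. ]
```

At 9.96 mm below the face the cap resists an 11 N pull, so it is locked. I relax the pull, let go and back off.

>>> arm_command --rows '[0, 0.12, 0, 0, 0, 0, -1, 0, 0.12, 0, 0, 0, 0, -1, 0, 0.12, 0, 0, 0, 0, -0.4, 0, 0.12, 0, 0, 0, 0, 0, 0, 0.12, 0, 0, 0, 0, 0.5, 0, 0.12, 0, 0, 0, 0, 0.5, 0, 0.12, 0, 0, 0, 0, 0.5]'

```text
time: 24.83
ee_pos: [0.5301, -0.0565, 0.2104]
tcp_rot: [-110.3, -19.8, 53.4]
wrist_force: [-0.2, -0.2, 0.2]
opening: 0.0642
```

>>> arm_command --rows '[0, -1, 0, 0, 0, 0, 0.5, 0, -3, 0, 0, 0, 0, 0.5, 0, -6, 0, 0, 0, 0, 0.5, 0, -10, 0, 0, 0, 0, 0.5, 0, -13, 0, 0, 0, 0, 0.5, 0, -14, 0, 0, 0, 0, 0.5, 0, -14, 0, 0, 0, 0, 0.5, 0, -14, 0, 0, 0, 0, 0.5]'

```text
time: 25.5
ee_pos: [0.4647, -0.0635, 0.3344]
tcp_rot: [-110.4, -19.8, 53.4]
wrist_force: [0.2, 0.4, -0.5]
opening: 0.0641
```

```bash
python3 - <<'E'
from kin import *
st(); p,r,o=tcp(); print(p.round(3))
c=imaging.camera("wrist"); im=c["pixels"]; cv2.imwrite("pics/r_w.png",im)
P=cloud(c); hsv=cv2.cvtColor(im,cv2.COLOR_BGR2HSV).astype(int); cm,n,e1,e2=mouthf(); q=P-cm; a=q@n; u=q@e1; v=q@e2
f=(abs(a-.0125)<.006)&(np.hypot(u,v)<.05)&(hsv[...,1]<80); print("flange top above collar mm",np.median(a[f])*1000,f.sum())
y=(a>.04)&(a<.056)&(np.hypot(u,v)<.04)&(hsv[...,0]>15)&(hsv[...,0]<40)&(hsv[...,1]>130); print("bar",[np.round(t,1) for t in cv2.minAreaRect(np.stack([u[y],v[y]],-1).astype(np.float32)*1000)],np.median(a[y]))
for n_ in("scene","top"):
    c=imaging.camera(n_); cv2.imwrite(f"pics/r_{n_}.png",c["pixels"])
E
```

```text
t 25.5 cap u,v,w mm [ -0.48  -1.05 129.83] F uvw [-0.4, -0.0, -0.5] Mn -0.03 open 0.0641 q6 30.7 rotdev [-0.1 91.  -0. ]
[ 0.465 -0.063  0.334]
flange top above collar mm 12.515790713539236 5438
bar [array([-0.5, -1.7]), array([57.9, 17.2]), np.float64(44.3)] 0.048373043079007146
```

View pics/r_w.png

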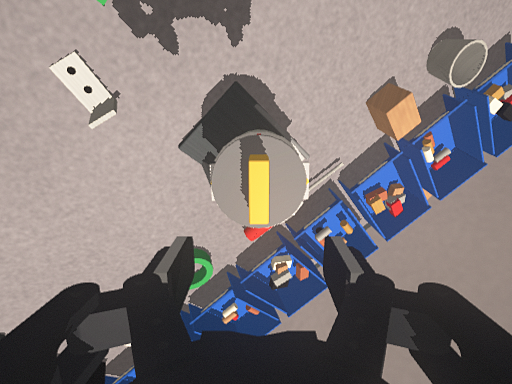

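View pics/r_scene.png

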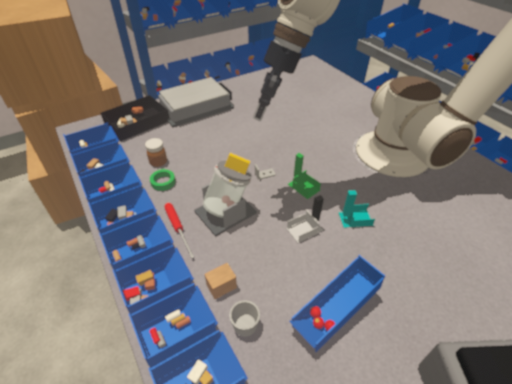

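View pics/r_top.png

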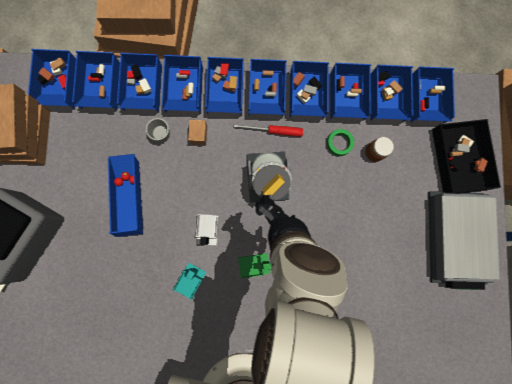

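The wrist view shows the cap at (258,185) with its bar a quarter-turn from the notches. Its flange is 12.5 mm above the collar, which is the locked height (22.5 − 10). The scene and top views show the scoop upright at scene (304,226), two balls in the canister, three in the bin, and the bystanders in place.

```bash
python3 -c "
from workcell import bot
print(bot.job_done())"
```

```text
the job is handed in; nothing more can be done
None
```

I scooped two red balls from the blue bin, tipped them into the canister, stood the scoop upright on the table and let go of it. I then fitted the cap, pushed it fully down, turned it 91° clockwise and let go. The job was handed in at about 26 s of the 72 s allowed.

**Last checks:**
- **Cap:** it held at 9.96 mm below the collar face against an 11 N pull. After I let go, the flange sat 12.5 mm above the collar, which is the locked height. The bar lies along the red bars, to within 1°.
- **Balls:** both were seen inside the canister before and after the cap went into the mouth. The other three are still in the bin.
- **Scoop:** it stands at its original spot.
- **Bystanders and look-alikes:** in the pictures they all look unmoved. I judged this by eye and did not measure it.

No check failed. The scene and top cameras disagreed by about 3.5 mm in x, so I used the wrist camera for gripping and fitting the cap.

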